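# Put the drive selector into reverse past its lockout collar

## Robot

A 7-joint arm with a two-finger parallel gripper is mounted at the origin on a cart in front of the work surface, level with it; the furniture and walls round the work are solid. World frame = base frame: x ahead of the robot, y to its left, z up, the work surface at z = 0. Lengths are in mm, angles in rad, forces in N, time in s.
With the tool pointing down it reaches from about 400 to 900 mm from the base axis. Payload 5.5 kg.
Tool frame: the origin (TCP) lies between the finger pads; the fingertips stand 25 mm ahead of it and the grasp point (between the pads) lies 6 mm ahead of it; z points along the fingers, y is the line along which they close (so a half turn about z gives the same grasp; the last joint's range is limited). The gripper opens to 85 mm and grips with 20 to 120 N. Pads are 22 mm wide; open, the fingers measure 114 mm over their backs; the gripper's body (76 mm by 85 mm) begins 54 mm behind the grasp point. The pads swing forward as they close: fully open they stand 13 mm farther back than shut.
Start: joints at [-1.076, 0.501, -0.427, 1.55, 0.221, 1.138, -0.21], TCP at [149.286, 632.624, 236.11] pointing down, gripper open.
Joint ranges: [-2.88, 2.88], [-0.31, 2.03], [-1.54, 1.56], [0.2, 2.42], [-1.41, 4.55], [0.19, 2.02], [-2.57, 2.57]. Speed limits (rad/s): [2.57, 2.57, 3.14, 3.14, 3.14, 3.14, 3.14].

## Interface

Orientations are given as a unit quaternion [w, x, y, z].
In Python, from plant import robot, viewer, workorder gives the robot as it stands.
- The arm moves only by the tool servo_tool, never from a script. Its argument "plan" is a list of rows, each an object of numbers: "x", "y", "z": the shift along the tool's x, y, z in m; "turn": the turn about the tool's z in rad. A call has 1 to 20 rows; each row is the pose to reach, as a shift and turn from the pose commanded when the call began, along the tool's axes at that moment; what a row does not reach only later rows make up. A row lasts 1/8 s, in which the tool goes at most 62.5 mm and 10.7 degrees, less where a joint would pass 70% of its speed; a pose out of reach is approached as far as the arm can. A call with a gripper value outside its range is refused whole. "hand" is the opening in per cent of the stroke, from 0 (shut) to 100 (fully open), set as the call begins (left out, the last holds). The fingers move at their own pace and stop on an object; "grip_force" is the grip in N (left out, the last holds). Time passes only in rows, so rows that repeat a pose let the fingers close. It gives the time, the measured TCP pose, the force, the opening and the grip force at its end, in the units of the state.
- robot.state(): the state, without advancing time (a new reading comes with each control period).
- viewer.grab_frame(name): name is "scene" or "side" or "wrist"; returns a dict with "image" (480x640x3 uint8, red, green, blue), "K" (3x3 intrinsics, pixels), "R" (3x3) and "t" (3): a world point X has camera coordinates R X + t. Camera axes: x right, y down, z forward; pixel columns grow to the right and rows downward; lengths in mm; the calibration is good to about 2 mm. A picture is of the moment at which its call begins. There is no depth.
- workorder.sign_off(): hands the job in; it is judged then, once.
The state is a dict: "clock": time; "qpos": joint angles; "joint_vel": joint speeds; "tau": joint torques, N m; "eef_pos": TCP position; "tool_rot": TCP orientation; "wrist_force": force on the tool from outside, world axes, zero at the start; "moment": the same for the moment, N m; "gripper_width": finger opening in mm; "finger_force": force on a finger pad.
Only numpy, scipy, OpenCV 4.12 (cv2) and the standard library are available. Lean on these libraries where they do the work, as an engineer would, in place of code of your own. Each camera call takes 0.05 s, during which the arm holds its last target. There are 200 camera calls.

## Task

Put the green drive selector on the bench into reverse for its bench check. First pinch the two black side tabs of the orange snap-fit blanking cover together, lift it off and lay it flat, right way up, on the blue mat, beside the roll of tape that lies there; then lift the yellow lockout collar, push the lever past the red gate step all the way to reverse (the end where the cover was) and let the collar down again so that it locks behind the step. Never force the lever past the step with the collar down, and leave the other things on the bench where they are.

Things in the scene. Friction and masses are not known exactly. Their poses are not given: they have to be found in the camera images.
- selector: fixed green housing, 96x204 mm, 74 mm high to the top of its steel gate plate. Origin: centre of its underside; z up; its y runs along the lever's slot, +y towards reverse; its x is parallel to the lever's hinge axis
- gate_step (a point): middle of the red gate step's foot on the gate plate: selector (0, 0.013, 0.074). The step is 10 mm thick along selector y, 18 mm high, and stands on both sides of the slot
- cover_seat (a point): where the cover's underside is clipped on: selector (0, 0.044, 0.074). Dark catch lips beside it, at selector x +-33 to +-43 mm, 24 mm long, reach 10 mm above the plate and hold the toes of the cover's tabs
- lever_pivot (a point): point on the lever's hinge axis inside the housing: selector (0, 0, 0.012). The lever's direction from here in the selector frame is (0, sin q, cos q) for lever joint q
- lever (a joint): lever angle (rad): 0 upright, negative leaning to selector -y (start -0.32 to -0.18), positive to +y; stops at -0.40 and 0.42 (full reverse). Stays where left; 1.5 N at the collar moves it. Knob 20 mm wide, top 179 mm from the pivot. Collar down, a cross pin under the collar strikes the step at 0.05; collar lifted it passes; beyond 0.30 the collar can drop behind the step
- collar (a joint): lift of the lockout collar along the lever (m): 0 down, 0.016 fully up against its stop; a spring pushes it down with 3 N (down) to 5 N (up). It must be up 0.011 or more to pass the step
- collar_grip (a point): grip point of the yellow ribbed collar, on the lever's axis, moving with lever and collar: 132 mm from the pivot when the collar is down. The collar is a cylinder 30 mm across, from 22 mm below this point to 10 mm above it along the lever; the knob's top is 47 mm above this point when the collar is down
- cover: loose orange block, 36 (its x) x 44 (its y) x 18 mm, 0.11 kg, clipped on the reverse end of the slot, axes as the selector's. Origin: centre of its underside. Black tabs on its +x and -x sides, 26 mm wide, up to 36 mm above the underside, outer faces 62 mm apart, 49 mm pressed. Grip them 13 to 36 mm above the underside, closing along x
- tab_l (a joint): how far the tab on the cover's -x side is pressed in (m), 0 to 0.0065; free of its lip above 0.004; about 2 N to start, 7 N fully in
- tab_r (a joint): the same for the tab on the +x side
- mat: fixed flat blue mat, 130 (its x) x 200 (its y) x 3 mm; origin: centre of its underside on the bench. A roll of tape lies towards its +y end, the -y half is free. Fixed obstacles round the work: blue vise at the front edge (x 0.22 to 0.47, y -0.14 to 0.02, 158 mm high); dark green drawer cabinet at the right (x 0.53 to 0.73, y -0.64 to -0.32, 235 mm high)
- tape_roll: small black roll of tape lying flat on the blue mat, 66 mm across, 19 mm high; origin centre of underside; leave alone
- padlock: brass padlock standing upright between the things, 20x42x61 mm; origin centre of underside; leave alone
- wrench_small: small bright combination wrench lying near the front edge of the bench, 28x154x6 mm, long in its own y; origin centre of underside; leave alone
- screwdriver_yellow: screwdriver with yellow handle lying behind the grinder, 27x181x25 mm, long in its own y; origin centre of underside; leave alone
- block_oak: oak offcut in the back row, 45x75x45 mm; origin centre of underside; leave alone. Fixed obstacle: bench grinder at the left (x 0.30 to 0.53, y 0.36 to 0.70, 256 mm high)
- jar_washers: brown glass jar with grey lid in the back row, 66 mm across, 100 mm high; origin centre of underside; leave alone. Fixed obstacle above the back row: wall shelf, front edge at x 0.665, underside at z 0.50
- nail_tin: grey tin with yellow band in the back row, 74 mm across, 95 mm high; origin centre of underside; leave alone
- grease_tin: white and red tin in the back row, 68x72x60 mm; origin centre of underside; leave alone

How it is judged:
By the outcome, as a careful person would: the job done as asked, in the order asked, and still so for the second after the job is handed in, with the robot touching nothing.
It also fails if it takes over 58 s, if anything falls off the work surface, if the arm or the gripper's body presses on something with over 40 N, if the wrist force passes 120 N, or if a joint passes its speed limit or range.

## Working session

There is one attempt and no reset: what is moved stays moved. The work goes in short steps, Python scripts to look and compute and a tool call to move; the robot and the scene stay as the last step left them, time stands still between calls to the robot, and variables do not carry over. Pictures are saved under pics/ and viewed, at most 10 in all, crops included, and the job is handed in when it is done.

Besides the shell and the picture viewer there is one more tool, called after "Emit:" as name([rows], argument=value, ...), one row to a line, values as JSON. servo_tool: Moves the arm, as the interface text tells. Its arguments: {"type":"object","properties":{"plan":{"type":"array"},"hand":{"type":"number"},"grip_force":{"type":"number"}},"required":["plan"]}

```bash
mkdir -p pics; ls
cat > h.py <<'E'
import numpy as np, cv2
from plant import robot, viewer, workorder
def grab(n, fn=None):
    f=viewer.grab_frame(n)
    for k in("K","R","t"): f[k]=np.array(f[k],float)
    f["image"]=np.array(f["image"])
    if fn: cv2.imwrite("pics/"+fn,f["image"][:,:,::-1])
    return f
def ray(f,u,v):
    c=-f["R"].T@f["t"]; d=f["R"].T@np.linalg.inv(f["K"])@np.array([u,v,1.]); return c,d/np.linalg.norm(d)
def onplane(f,u,v,z):
    c,d=ray(f,u,v); return c+d*(z-c[2])/d[2]
def tri(f1,p1,f2,p2):
    A=np.zeros((3,3));b=np.zeros(3)
    for f,p in((f1,p1),(f2,p2)):
        c,d=ray(f,*p);M=np.eye(3)-np.outer(d,d);A+=M;b+=M@c
    return np.linalg.solve(A,b)
def proj(f,X):
    p=f["K"]@(f["R"]@np.asarray(X,float)+f["t"].ravel()); return p[:2]/p[2]
E
python3 - <<'E'
from h import *
for n in("scene","side","wrist"):
    f=grab(n,n+"0.png"); print(n,-f["R"].T@f["t"],f["R"][2])
s=robot.state();print(s)
E
```

```text
pics
scene [-270.40655381 -664.98265098  607.979297  ] [ 0.66186012  0.63412663 -0.3997807 ]
side [ 481.32988053 1077.40851391  948.99006677] [ 0.02306275 -0.75976624 -0.64978717]
wrist [ 70.20648238 651.75792795 373.50421553] [ 0.30915204 -0.07499646 -0.94805092]
{'clock': 0.15, 'qpos': array([-1.07578645,  0.50168785, -0.42684419,  1.55122888,  0.2207766 ,
        1.13830131, -0.21031004]), 'joint_vel': array([-5.94984878e-04, -4.40957238e-03, -1.94307973e-03, -3.24802935e-03,
        7.28126233e-05,  1.50942589e-04,  2.00501233e-03]), 'tau': array([-6.69798013e-03, -5.70035541e+01, -5.82531407e+00, -2.81284440e+01,
        1.06556987e-02,  7.91702623e-03, -1.71612493e-05]), 'eef_pos': array([149.21803287, 632.07877969, 235.25633604]), 'tool_rot': array([-1.38165524e-04,  1.15626973e-01,  9.93292394e-01, -7.77499332e-04]), 'wrist_force': array([ 0.54695599, -0.187897  ,  0.49282401]), 'moment': array([ 0.02476939, -0.00809008,  0.00532404]), 'finger_force': 0.0, 'gripper_width': 84.9508828263016}
```

View pics/scene0.png

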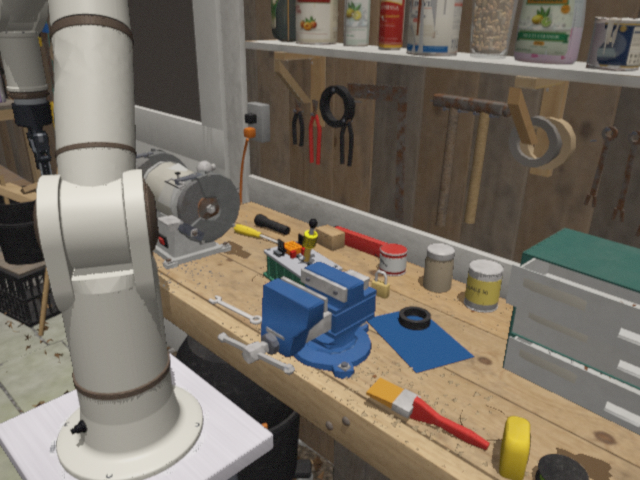

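View pics/side0.png

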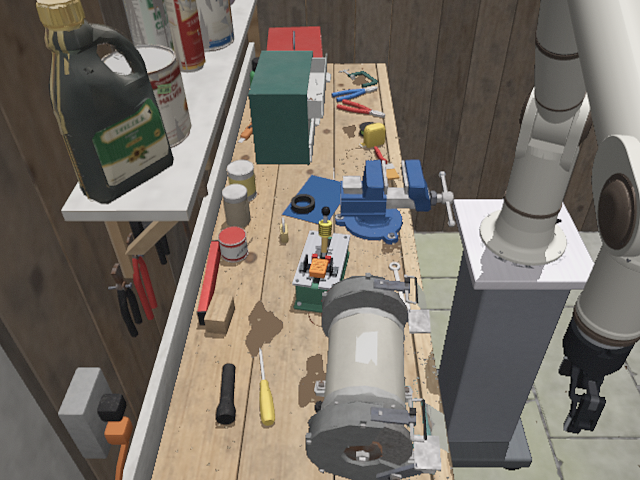

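The scene view shows the selector (about 290,255) behind the vise, with the mat at (420,335) and the tape at (415,318). In the side view the selector is at (322,265), the cover at (319,267) with the lever behind it, and the mat at (315,200). I'll zoom on these.

Run:
```python
from h import *
f=cv2.imread("pics/side0.png"); a=cv2.resize(f[170:320,270:410],None,fx=4,fy=4,interpolation=cv2.INTER_CUBIC)
cv2.imwrite("pics/crop1.png",a)
F=grab("side")
for uv in((320,267),):print(onplane(F,*uv,92))
hs=cv2.cvtColor(F["image"],cv2.COLOR_RGB2HSV)
def blobs(lo,hi,x0,x1,y0,y1):
    m=cv2.inRange(hs,lo,hi);k=np.zeros_like(m);k[y0:y1,x0:x1]=m[y0:y1,x0:x1]
    n,l,s,c=cv2.connectedComponentsWithStats(k)
    for i in range(1,n):
        if s[i,4]>15: print(s[i],c[i])
print("orange");blobs((5,180,120),(15,255,255),270,400,200,320)
print("yellow");blobs((22,150,100),(34,255,255),300,350,200,280)
print("mat");blobs((100,150,60),(115,255,255),270,345,170,230)
for uv in((302,203),):print("tape",onplane(F,*uv,22))
```

```text
[513.65160529 203.50668551  92.        ]
orange
yellow
mat
[298 176  42  18  93] [317.65591398 182.62365591]
[328 192  12  28  51] [334.09803922 207.90196078]
[296 202  14   3  20] [302.35 202.6 ]
[341 203   3  10  18] [341.77777778 207.83333333]
[283 204  40  20 115] [299.10434783 214.95652174]
[336 222   9   4  18] [339.88888889 223.83333333]
tape [ 569.87530058 -116.285033     22.        ]
```

View pics/crop1.png

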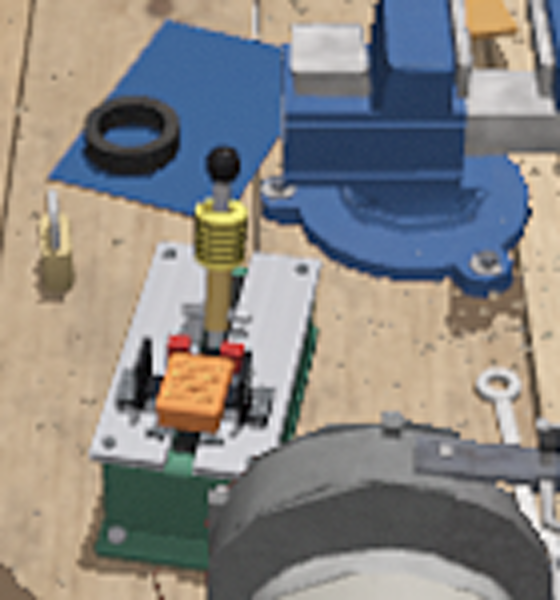

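The crop shows the gate plate corners at about (310.5,230.8), (350.5,235.8), (292.5,284.5), with the cover top at (319,267) and the lever leaning away. The free mat half is far right, partly behind the vise.

Run:
```python
from h import *
F=grab("side")
c=lambda u,v,z:onplane(F,270+u/4,170+v/4,z)
print("plate",c(162,243,74).round(1),c(322,263,74).round(1),c(90,458,74).round(1))
print("cover top corners",[c(*p,92).round(1) for p in((170,353),(237,355),(222,430),(156,422))])
print("mat",[c(*p,3).round(1) for p in((168,20),(48,180),(205,222),(285,48))])
print("tape",[c(*p,22).round(1) for p in((84,128),(180,128),(132,97),(132,152))])
print("padlock",c(55,295,0).round(1),"knob",c(222,162,185).round(1))
im=F["image"]; print([im[v,u].tolist() for u,v in((317,265),(325,227),(320,195))])
```

```text
plate [539.6  60.1  74. ] [443.4  78.8  74. ] [573.2 239.3  74. ]
cover top corners [array([531. , 175.6,  92. ]), array([493.4, 177.2,  92. ]), array([501.2, 235.8,  92. ]), array([537. , 229.7,  92. ])]
mat [array([ 547.8, -275.7,    3. ]), array([623.7, -88.1,   3. ]), array([516.6, -43.6,   3. ]), array([ 461.6, -239.6,    3. ])]
tape [array([ 600.1, -120.9,   22. ]), array([ 534.6, -120.5,   22. ]), array([ 568.8, -155.8,   22. ]), array([566.2, -94.3,  22. ])]
padlock [611.4  24.8   0. ] knob [501.3 120.9 185. ]
[[238, 171, 101], [100, 91, 46], [65, 103, 152]]
```

Emit:
servo_tool([
  {"x": 0,"y": 0,"z": -0.06},
  {"x": 0,"y": 0,"z": -0.12},
  {"x": -0.02,"y": -0.015,"z": -0.17,"turn": 0.1},
  {"x": -0.055,"y": -0.04,"z": -0.19,"turn": 0.24},
  {"x": -0.095,"y": -0.07,"z": -0.19,"turn": 0.38},
  {"x": -0.135,"y": -0.1,"z": -0.19,"turn": 0.52},
  {"x": -0.18,"y": -0.13,"z": -0.19,"turn": 0.66},
  {"x": -0.22,"y": -0.16,"z": -0.19,"turn": 0.8},
  {"x": -0.26,"y": -0.19,"z": -0.19,"turn": 0.94},
  {"x": -0.3,"y": -0.22,"z": -0.19,"turn": 1.08},
  {"x": -0.34,"y": -0.25,"z": -0.19,"turn": 1.22},
  {"x": -0.38,"y": -0.28,"z": -0.19,"turn": 1.36},
  {"x": -0.42,"y": -0.305,"z": -0.16,"turn": 1.48},
  {"x": -0.455,"y": -0.332,"z": -0.12,"turn": 1.527},
  {"x": -0.455,"y": -0.332,"z": -0.09,"turn": 1.527},
  {"x": -0.455,"y": -0.332,"z": -0.064,"turn": 1.527},
  {"x": -0.455,"y": -0.332,"z": -0.064,"turn": 1.527},
], hand=100)

```text
$.plan[0]: bad value
```

Run:
```python
from h import *
f=grab("wrist","w1.png"); s=robot.state(); print(s["clock"],s["eef_pos"],s["tool_rot"],s["qpos"].round(2))
for n,p in dict(seat=(515.6,204.6,92),knob=(500,121,185)).items(): print(n,proj(f,p))
```

```text
0.3 [149.26073767 632.41617229 235.71753497] [-8.39429526e-05  1.15629912e-01  9.93292313e-01 -3.12089345e-04] [-1.08  0.5  -0.43  1.55  0.22  1.14 -0.21]
seat [  2.12697555 630.70295482]
knob [-175.21720386  767.23430354]
```

View pics/w1.png

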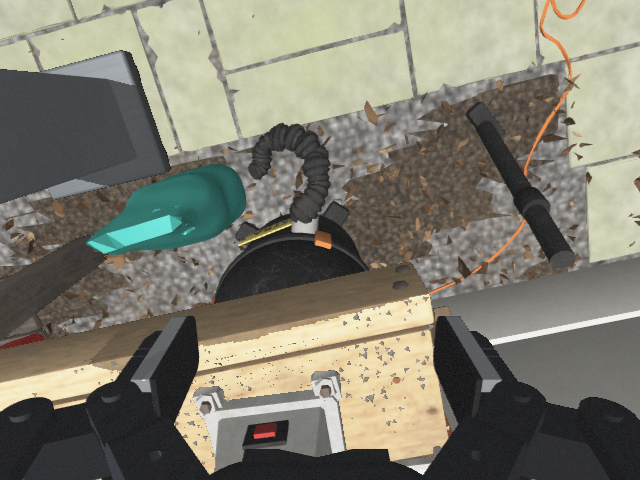

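The move was refused, because every row seems to need all four numbers. The picture only shows the start pose, with the gripper fingers at the bottom of the frame.

Emit:
servo_tool([
  {"x": 0.0,"y": 0.0,"z": -0.06,"turn": 0.0},
  {"x": 0.0,"y": 0.0,"z": -0.12,"turn": 0.0},
  {"x": -0.02,"y": -0.015,"z": -0.17,"turn": 0.1},
  {"x": -0.055,"y": -0.04,"z": -0.19,"turn": 0.24},
  {"x": -0.095,"y": -0.07,"z": -0.19,"turn": 0.38},
  {"x": -0.135,"y": -0.1,"z": -0.19,"turn": 0.52},
  {"x": -0.18,"y": -0.13,"z": -0.19,"turn": 0.66},
  {"x": -0.22,"y": -0.16,"z": -0.19,"turn": 0.8},
  {"x": -0.26,"y": -0.19,"z": -0.19,"turn": 0.94},
  {"x": -0.3,"y": -0.22,"z": -0.19,"turn": 1.08},
  {"x": -0.34,"y": -0.25,"z": -0.19,"turn": 1.22},
  {"x": -0.38,"y": -0.28,"z": -0.19,"turn": 1.36},
  {"x": -0.42,"y": -0.305,"z": -0.16,"turn": 1.48},
  {"x": -0.455,"y": -0.332,"z": -0.12,"turn": 1.527},
  {"x": -0.455,"y": -0.332,"z": -0.09,"turn": 1.527},
  {"x": -0.455,"y": -0.332,"z": -0.064,"turn": 1.527},
  {"x": -0.455,"y": -0.332,"z": -0.064,"turn": 1.527},
], hand=100)

```text
clock: 2.42
eef_pos: [514.4, 204.4, 298.0]
tool_rot: [-0.001, 0.77, 0.638, -0.002]
wrist_force: [-0.0, 0.4, 0.8]
gripper_width: 85.1
finger_force: 0.0
```

Run:
```python
from h import *
f=grab("wrist","w2.png"); s=robot.state(); print(s["clock"],s["eef_pos"],s["tool_rot"],s["qpos"].round(2))
for n,p in dict(seat=(515.6,204.6,92),knob=(500,121,185)).items(): print(n,proj(f,p))
```

```text
2.475 [515.40400058 204.93809266 299.78622912] [-2.46862635e-04  7.70262023e-01  6.37727024e-01 -7.72871282e-04] [-0.47  0.24  0.05  1.73 -0.01  1.17 -0.6 ]
seat [317.35697316 198.65226434]
knob [317.64081624 347.06606156]
```

View pics/w2.png

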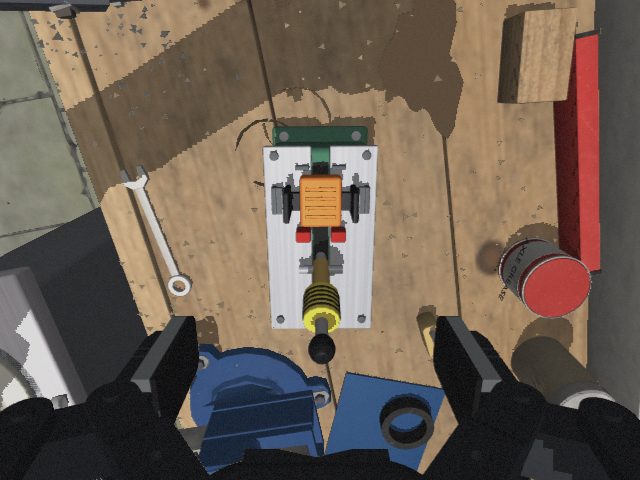

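The cover top spans about (300–342, 177–226), and the plate corners are (265,147), (377,147), (371,328), (272,328). The knob is at (321,347), and the padlock is beside the right finger.

```bash
cat >> h.py <<'E'
def mask(f,lo,hi,box):
    hs=cv2.cvtColor(np.ascontiguousarray(f["image"]),cv2.COLOR_RGB2HSV);m=cv2.inRange(hs,lo,hi);k=np.zeros_like(m);x0,y0,x1,y1=box
    k[y0:y1,x0:x1]=m[y0:y1,x0:x1]; return k
E
python3 - <<'E'
from h import *
f=grab("wrist"); s=robot.state()
k=mask(f,(5,100,100),(17,255,255),(280,160,360,230)); p=np.argwhere(k)[:,::-1].astype(np.float32)
r=cv2.minAreaRect(p);print("cover rect",r,len(p))
q=[onplane(f,*c,92) for c in cv2.boxPoints(r)];print(np.round(q,1));print("c",np.mean(q,0))
P=[onplane(f,*c,74) for c in((265,147),(377,147),(371,328),(272,328))];P=np.array(P);print(P.round(1),P.mean(0))
a=P[0]-P[3];b=P[1]-P[2];e=P[1]-P[0];g=P[2]-P[3]
for v in(a,b,e,g):print(np.hypot(*v[:2]),np.degrees(np.arctan2(v[1],v[0])))
n=np.array(s["tool_rot"]);from scipy.spatial.transform import Rotation as R
M=R.from_quat(n[[1,2,3,0]]).as_matrix();print("tool y ang",np.degrees(np.arctan2(M[1,1],M[0,1])),M[:,0].round(4))
print("knob side",onplane(f,321,347,180))
E
```

```text
cover rect ((318.5, 202.0), (50.0, 41.0), 90.0) 1997
[[504.5 226.4  92. ]
 [538.5 220.   92. ]
 [531.1 176.4  92. ]
 [495.7 183.1  92. ]]
c [517.45407735 201.48751136  92.        ]
[[480.3 254.3  74. ]
 [575.7 236.2  74. ]
 [544.7  59.9  74. ]
 [446.9  78.4  74. ]] [511.88130184 157.21911623  74.        ]
178.98562004533397 79.26016940483677
178.94928417097026 80.03482847073785
97.11059993231785 -10.743618091787289
99.52999394754433 -10.713193406587944
tool y ang -10.753077429375377 [1.866e-01 9.824e-01 4.000e-04]
knob side [502.95444061 116.96995862 180.        ]
```

Emit:
servo_tool([
  {"x": -0.003,"y": 0.0025,"z": 0.05,"turn": 0.0},
  {"x": -0.003,"y": 0.0025,"z": 0.1,"turn": 0.0},
  {"x": -0.003,"y": 0.0025,"z": 0.14,"turn": 0.0},
  {"x": -0.003,"y": 0.0025,"z": 0.17,"turn": 0.0},
  {"x": -0.003,"y": 0.0025,"z": 0.185,"turn": 0.0},
  {"x": -0.003,"y": 0.0025,"z": 0.191,"turn": 0.0},
  {"x": -0.003,"y": 0.0025,"z": 0.191,"turn": 0.0},
])

```text
clock: 3.4
eef_pos: [518.5, 202.0, 110.0]
tool_rot: [0.0, 0.77, 0.638, 0.001]
wrist_force: [-0.3, -0.0, 0.7]
gripper_width: 85.5
finger_force: 0.0
```

Emit:
servo_tool([
  {"x": 0.0,"y": 0.0,"z": 0.0,"turn": 0.0},
  {"x": 0.0,"y": 0.0,"z": 0.0,"turn": 0.0},
  {"x": 0.0,"y": 0.0,"z": 0.0,"turn": 0.0},
  {"x": 0.0,"y": 0.0,"z": 0.0,"turn": 0.0},
  {"x": 0.0,"y": 0.0,"z": 0.0,"turn": 0.0},
  {"x": 0.0,"y": 0.0,"z": 0.0,"turn": 0.0},
], hand=40, grip_force=40)

```text
clock: 4.15
eef_pos: [523.7, 201.9, 113.4]
tool_rot: [0.003, 0.771, 0.637, 0.005]
wrist_force: [4.1, -1.6, 13.4]
gripper_width: 34.3
finger_force: 6.8
```

Run:
```python
from h import *
f=grab("wrist"); s=grab("side")
a=cv2.resize(f["image"][120:360,200:440],(480,480),interpolation=cv2.INTER_CUBIC)
b=cv2.resize(s["image"][220:300,280:360],(480,480),interpolation=cv2.INTER_CUBIC)[:, :300]
cv2.imwrite("pics/w3.png",np.hstack([a,b])[:,:,::-1]); st=robot.state();print(st["eef_pos"],st["gripper_width"],st["wrist_force"],st["moment"],st["finger_force"])
```

```text
[523.719194   201.90736503 113.44005   ] 34.01407650739224 [ 3.909654   -1.87486075 12.45367096] [-0.58585926 -1.1367842   0.00474513] 6.770155580306891
```

View pics/w3.png

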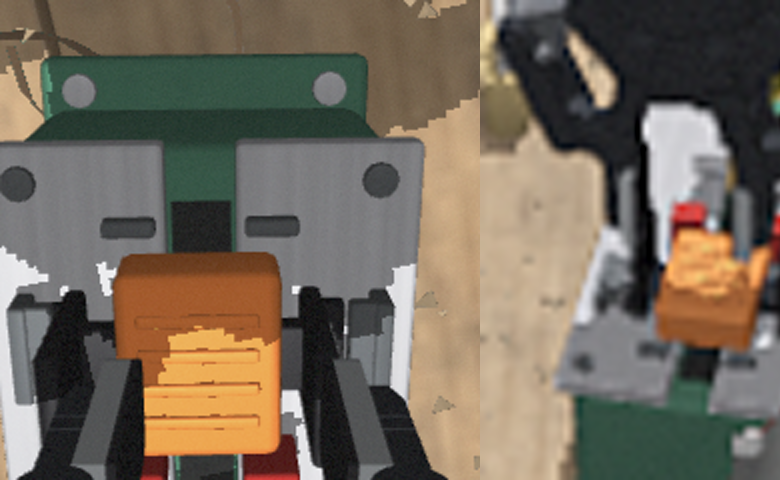

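The wrist crop shows the fingers shut to about 34 mm at the lever-side end of the cover, with the black tabs still outside or behind them. The tabs are not pressed, so I'll check this by projection.

Run:
```python
from h import *
f=grab("wrist"); 
print("K",f["K"][0],"cam",-f["R"].T@f["t"],"fwd",f["R"][2])
c=lambda u,v,z:onplane(f,200+u/2,120+v/2,z)
ex=np.array([.9824,-.1866,0]);ey=np.array([.1866,.9824,0])
O=np.array([511.9-0.,157.2,0])
loc=lambda X:np.array([(X-O)@ex,(X-O)@ey,X[2]]).round(1)
for n,u,v,z in(("covTL",115,258,92),("covTR",280,258,92),("covBL",145,455,92),("covBR",278,455,92),("plateBackL",5,143,74),("plateBackR",423,143,74),("tabL",65,340,105),("redmid L top",165,460,92),("padL front",110,360,105),("padR",330,360,105),("lipL",25,310,84),("lipR",375,300,84),("lipLb",15,400,84),("lipRb",385,400,84)):print(n,loc(c(u,v,z)))
s=robot.state()
g=np.array(s["eef_pos"]);print("tcp loc",loc(g))
for dz in(0,6,20):print("axis px",dz,((proj(f,g-[0,0,dz])-[200,120])*2).round())
```

```text
K [412.89284888   0.         315.64332314] cam [538.01679355 282.54468615 252.18841099] fwd [-0.04848155 -0.30978493 -0.94956982]
covTL [-20.   69.8  92. ]
covTR [14.  69.6 92. ]
covBL [-15.4  22.9  92. ]
covBR [14.4 22.6 92. ]
plateBackL [-45.3  90.2  74. ]
plateBackR [46.4 89.8 74. ]
tabL [-28.7  57.5 105. ]
redmid L top [-11.   21.5  92. ]
padL front [-20.1  53.1 105. ]
padR [ 23.4  52.8 105. ]
lipL [-41.5  54.8  84. ]
lipR [35.8 56.7 84. ]
lipLb [-45.5  32.4  84. ]
lipRb [39.4 31.8 84. ]
tcp loc [  3.3  46.1 113.4]
axis px 0 [229. 413.]
axis px 6 [229. 397.]
axis px 20 [228. 364.]
```

Emit:
servo_tool([
  {"x": 0.0,"y": 0.0,"z": 0.0,"turn": 0.0},
  {"x": 0.0,"y": 0.0,"z": 0.0,"turn": 0.0},
  {"x": 0.0,"y": 0.0,"z": 0.0,"turn": 0.0},
  {"x": 0.0,"y": 0.0,"z": 0.0,"turn": 0.0},
], hand=100)

```text
clock: 4.8
eef_pos: [517.2, 201.6, 108.6]
tool_rot: [-0.0, 0.77, 0.638, -0.001]
wrist_force: [0.2, -0.4, 0.3]
gripper_width: 85.4
finger_force: 0.0
```

Run:
```python
from h import *
f=grab("wrist"); s=grab("side"); st=robot.state()
cv2.imwrite("pics/w4.png",np.hstack([cv2.resize(f["image"][180:400,180:460],(560,440),interpolation=cv2.INTER_CUBIC),cv2.resize(s["image"][230:285,285:315+0],(240,440),interpolation=cv2.INTER_CUBIC)])[:,:,::-1])
k=mask(f,(5,100,60),(17,255,255),(230,180,400,400));p=np.argwhere(k)[:,::-1].astype(np.float32);r=cv2.minAreaRect(p);print(r)
print(st["eef_pos"],st["wrist_force"],st["gripper_width"])
ex=np.array([.9824,-.1866,0]);ey=np.array([.1866,.9824,0]);O=np.array([511.9,157.2,0])
for z in(110,92,74):print(z,[(proj(f,O+ex*x+ey*y+[0,0,z])).round().tolist() for x in(-31,-18,18,31) for y in(31,57)])
```

```text
((312.0, 302.5), (111.0, 86.0), 90.0)
[517.39403493 201.57900577 108.75833182] [ 0.49721443 -0.32526886  0.73906713] 84.98091353872097
110 [[243.0, 359.0], [239.0, 299.0], [276.0, 359.0], [274.0, 299.0], [369.0, 359.0], [372.0, 299.0], [402.0, 359.0], [407.0, 299.0]]
92 [[250.0, 334.0], [247.0, 278.0], [280.0, 334.0], [278.0, 278.0], [364.0, 334.0], [366.0, 278.0], [394.0, 334.0], [398.0, 278.0]]
74 [[256.0, 313.0], [253.0, 262.0], [283.0, 313.0], [282.0, 262.0], [360.0, 313.0], [362.0, 262.0], [387.0, 313.0], [390.0, 262.0]]
```

View pics/w4.png

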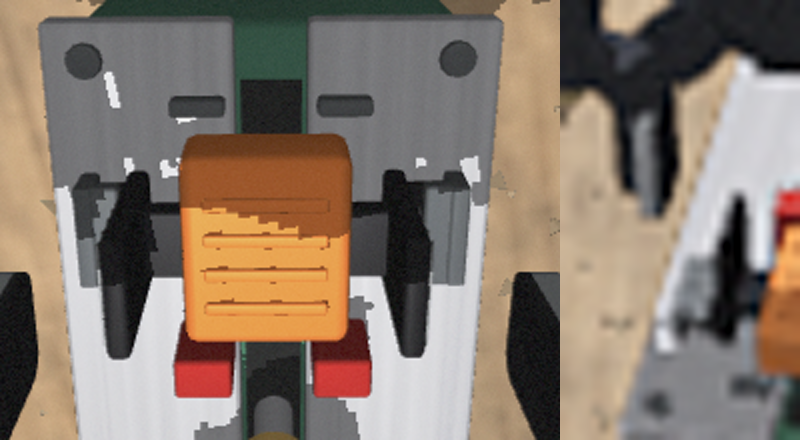

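The tabs stand free and upright (tops at crop (105–130,358) and (400–430,358)). The cover is still clipped, and the fingers are symmetric about it. I suspect the fingertips were higher than assumed and rode over the tab tops, so I'll triangulate the tip height.

Run:
```python
from h import *
f=grab("wrist"); s=grab("side")
ex=np.array([.9824,-.1866,0]);ey=np.array([.1866,.9824,0]);O=np.array([511.9,157.2,0])
loc=lambda X:np.array([(X-O)@ex,(X-O)@ey,X[2]]).round(1)
print("tip tri",loc(tri(f,(444,316),s,(296.5,256.5))),loc(tri(f,(436,316),s,(293.5,256.5))))
# side ray intersect plane local x=49, and y'=55 / 45
for u,v,nm in((296.5,256.5,"tip"),(377-0,0,"")):
    if nm:
        c,d=ray(s,u,v)
        for yp in(35,45,55):
            t=((O-c)@ey+yp)/(d@ey); print(nm,"y'",yp,loc(c+d*t))
# tab top in side: crop (737,195)
u,v=285+(737-560)/8,230+195/8; c,d=ray(s,u,v)
for yp in(31,44,57):
    t=((O-c)@ey+yp)/(d@ey); print("tabtop y'",yp,loc(c+d*t))
print("tabtop tri",loc(tri(f,(180+415/2,180+358/2),s,(u,v))))
```

```text
tip tri [ 40.5  59.3 127.4] [ 44.9  53.8 119.3]
tip y' 35 [ 48.4  35.  104.1]
tip y' 45 [ 45.5  45.  113.9]
tip y' 55 [ 42.6  55.  123.6]
tabtop y' 31 [ 24.9  31.  110.9]
tabtop y' 44 [ 21.5  44.  123.5]
tabtop y' 57 [ 18.1  57.  136. ]
tabtop tri [ 24.7  32.5 112.3]
```

Both views and the contact agree that the tips stand roughly 20 mm higher than I reckoned. I'll lower by 12 mm, shift slightly towards -x', and close gently.

Emit:
servo_tool([
  {"x": 0.0,"y": -0.0015,"z": 0.006,"turn": 0.0},
  {"x": 0.0,"y": -0.0015,"z": 0.012,"turn": 0.0},
  {"x": 0.0,"y": -0.0015,"z": 0.012,"turn": 0.0},
])

```text
clock: 5.38
eef_pos: [515.6, 201.6, 96.2]
tool_rot: [-0.0, 0.77, 0.638, -0.001]
wrist_force: [-0.2, 0.7, 0.6]
gripper_width: 85.4
finger_force: 0.0
```

Emit:
servo_tool([
  {"x": 0.0,"y": 0.0,"z": 0.0,"turn": 0.0},
  {"x": 0.0,"y": 0.0,"z": 0.0,"turn": 0.0},
  {"x": 0.0,"y": 0.0,"z": 0.0,"turn": 0.0},
  {"x": 0.0,"y": 0.0,"z": 0.0,"turn": 0.0},
  {"x": 0.0,"y": 0.0,"z": 0.0,"turn": 0.0},
], hand=65, grip_force=30)

```text
clock: 6.0
eef_pos: [516.6, 201.9, 97.5]
tool_rot: [0.0, 0.77, 0.638, 0.0]
wrist_force: [-0.0, 0.0, 5.2]
gripper_width: 55.6
finger_force: 4.3
```

Run:
```python
from h import *
f=grab("wrist"); st=robot.state();print(st["eef_pos"],st["gripper_width"],st["wrist_force"],st["finger_force"])
cv2.imwrite("pics/w5.png",cv2.resize(f["image"][180:440,160:480],(640,520),interpolation=cv2.INTER_CUBIC)[:,:,::-1])
```

```text
[516.60552054 201.93779142  97.5075845 ] 55.545166079700195 [-0.4428987  -1.48594501  5.96357631] 4.297923222184181
```

View pics/w5.png

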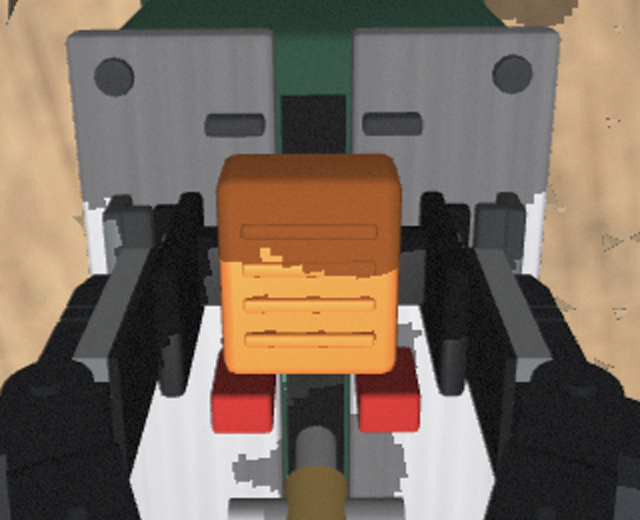

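The fingers now stand outside both tabs and press them (width 55.5 mm). I'll close further.

Emit:
servo_tool([
  {"x": 0.0,"y": 0.0,"z": 0.0,"turn": 0.0},
  {"x": 0.0,"y": 0.0,"z": 0.0,"turn": 0.0},
  {"x": 0.0,"y": 0.0,"z": 0.0,"turn": 0.0},
  {"x": 0.0,"y": 0.0,"z": 0.0,"turn": 0.0},
], hand=52, grip_force=40)

```text
clock: 6.55
eef_pos: [516.3, 202.2, 98.6]
tool_rot: [-0.0, 0.77, 0.638, 0.0]
wrist_force: [-4.6, -1.5, 16.0]
gripper_width: 46.4
finger_force: 39.6
```

Emit:
servo_tool([
  {"x": 0.0,"y": 0.0,"z": -0.004,"turn": 0.0},
  {"x": 0.0,"y": 0.0,"z": -0.01,"turn": 0.0},
  {"x": 0.0,"y": 0.0,"z": -0.02,"turn": 0.0},
  {"x": 0.0,"y": 0.0,"z": -0.035,"turn": 0.0},
  {"x": 0.0,"y": 0.0,"z": -0.05,"turn": 0.0},
  {"x": 0.0,"y": 0.0,"z": -0.05,"turn": 0.0},
])

```text
clock: 7.3
eef_pos: [517.6, 202.4, 149.1]
tool_rot: [0.0, 0.77, 0.638, 0.002]
wrist_force: [0.2, -0.3, -1.2]
gripper_width: 45.8
finger_force: 42.0
```

Run:
```python
from h import *
f=grab("wrist","w6.png"); s=grab("side","s6.png"); st=robot.state();print(st["eef_pos"],st["gripper_width"],st["wrist_force"],st["finger_force"])
k=mask(f,(5,100,60),(17,255,255),(230,180,400,400));p=np.argwhere(k)[:,::-1].astype(np.float32);r=cv2.minAreaRect(p);print(r)
k=mask(s,(5,100,100),(17,255,255),(290,220,345,290));p=np.argwhere(k)[:,::-1].astype(np.float32);print(len(p),cv2.boundingRect(p))
```

```text
[516.36700875 201.91006252 147.40804431] 45.81454851632462 [-0.43789111 -0.10605513 -1.12714485] 42.00291395187378
((315.5, 316.5), (121.0, 91.0), 90.0)
304 (308, 242, 20, 20)
```

The cover is off: it moved with the hand and the wrist carries about 1 N. Carry it over to the free mat half, high above the vise.

Emit:
servo_tool([
  {"x": 0.0,"y": 0.0,"z": -0.04,"turn": 0.0},
  {"x": 0.0,"y": 0.0,"z": -0.09,"turn": 0.0},
  {"x": -0.005,"y": 0.001,"z": -0.13,"turn": 0.0},
  {"x": -0.03,"y": 0.005,"z": -0.153,"turn": 0.02},
  {"x": -0.07,"y": 0.012,"z": -0.153,"turn": 0.04},
  {"x": -0.115,"y": 0.02,"z": -0.153,"turn": 0.06},
  {"x": -0.16,"y": 0.028,"z": -0.153,"turn": 0.08},
  {"x": -0.205,"y": 0.036,"z": -0.153,"turn": 0.1},
  {"x": -0.25,"y": 0.043,"z": -0.153,"turn": 0.12},
  {"x": -0.295,"y": 0.051,"z": -0.153,"turn": 0.14},
  {"x": -0.335,"y": 0.058,"z": -0.153,"turn": 0.16},
  {"x": -0.37,"y": 0.064,"z": -0.153,"turn": 0.18},
  {"x": -0.395,"y": 0.068,"z": -0.153,"turn": 0.19},
  {"x": -0.406,"y": 0.0705,"z": -0.153,"turn": 0.19},
  {"x": -0.406,"y": 0.0705,"z": -0.153,"turn": 0.19},
])

```text
clock: 9.28
eef_pos: [509.4, -210.2, 299.5]
tool_rot: [-0.0, 0.828, 0.561, -0.0]
wrist_force: [-0.3, 1.4, -0.7]
gripper_width: 46.0
finger_force: 42.0
```

Run:
```python
from h import *
f=grab("wrist","w7.png"); st=robot.state();print(st["eef_pos"],st["tool_rot"],st["gripper_width"],st["wrist_force"])
k=mask(f,(100,120,60),(118,255,255),(0,0,640,480))
n,l,S,c=cv2.connectedComponentsWithStats(k)
for i in range(1,n):
    if S[i,4]>800:
        cn=cv2.findContours((l==i).astype(np.uint8),cv2.RETR_EXTERNAL,cv2.CHAIN_APPROX_SIMPLE)[0][0]
        ap=cv2.approxPolyDP(cn,6,True)[:,0]; print(S[i],[(p.tolist(),onplane(f,*p,3)[:2].round().tolist()) for p in ap])
```

```text
[ 509.68783054 -209.20050901  299.63268413] [-5.86929959e-04  8.27161671e-01  5.61963715e-01 -9.72442464e-05] 45.96029700085216 [-0.26160644  0.23127387 -1.11940424]
[    0     0   235   188 24708] [([0, 0], [299.0, 56.0]), ([0, 61], [267.0, 12.0]), ([67, 173], [268.0, -106.0]), ([111, 159], [319.0, -111.0]), ([124, 185], [317.0, -140.0]), ([120, 172], [321.0, -126.0]), ([133, 165], [337.0, -125.0]), ([145, 174], [344.0, -138.0]), ([136, 187], [328.0, -146.0]), ([147, 187], [339.0, -151.0]), ([158, 165], [361.0, -134.0]), ([203, 141], [416.0, -130.0]), ([222, 89], [457.0, -91.0]), ([216, 76], [457.0, -78.0]), ([234, 56], [481.0, -69.0]), ([227, 42], [480.0, -55.0]), ([228, 57], [475.0, -67.0]), ([210, 64], [456.0, -66.0]), ([203, 42], [458.0, -46.0]), ([225, 38], [480.0, -51.0]), ([219, 31], [477.0, -43.0]), ([210, 36], [467.0, -44.0]), ([217, 30], [475.0, -42.0]), ([199, 35], [458.0, -39.0]), ([182, 0], [456.0, -7.0]), ([150, 0], [429.0, 4.0]), ([187, 74], [431.0, -66.0]), ([129, 100], [366.0, -66.0]), ([86, 25], [362.0, 8.0]), ([135, 0], [416.0, 9.0]), ([84, 8], [368.0, 21.0]), ([7
[... 210 characters left out ...]
[290, 177], [485.0, -197.0]), ([286, 168], [485.0, -187.0]), ([308, 168], [507.0, -196.0]), ([306, 181], [500.0, -208.0]), ([311, 173], [508.0, -202.0]), ([320, 181], [513.0, -213.0]), ([327, 176], [522.0, -211.0]), ([339, 188], [529.0, -228.0]), ([348, 180], [541.0, -223.0]), ([349, 196], [536.0, -240.0]), ([357, 193], [545.0, -240.0]), ([349, 188], [539.0, -232.0]), ([352, 178], [546.0, -223.0]), ([372, 186], [563.0, -239.0]), ([382, 18], [625.0, -90.0])]
[ 315   49   48   52 1904] [([338, 49], [577.0, -100.0]), ([318, 62], [554.0, -104.0]), ([315, 78], [546.0, -116.0]), ([323, 94], [548.0, -133.0]), ([343, 100], [565.0, -146.0]), ([359, 88], [583.0, -141.0]), ([362, 69], [592.0, -125.0])]
```

View pics/w7.png

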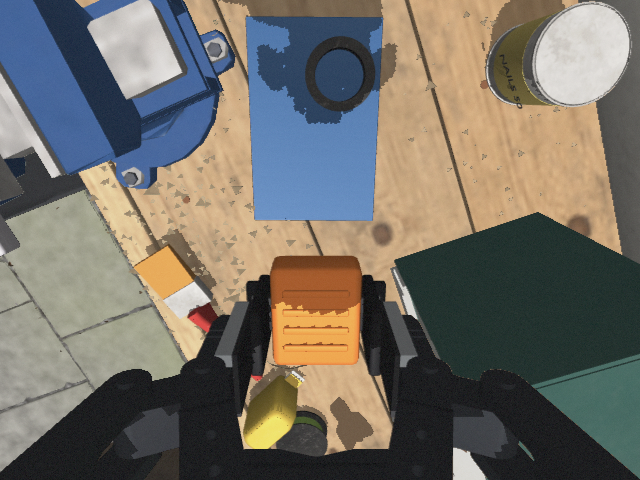

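The cover is held level. Mat corners are at (247,17), (382,18), (372,220), (255,220) and the tape is at (340,73). The TCP is over the free half, so descend.

Emit:
servo_tool([
  {"x": 0.0,"y": 0.001,"z": 0.05,"turn": 0.0},
  {"x": 0.0,"y": 0.001,"z": 0.1,"turn": 0.0},
  {"x": 0.0,"y": 0.001,"z": 0.15,"turn": 0.0},
  {"x": 0.0,"y": 0.001,"z": 0.2,"turn": 0.0},
  {"x": 0.0,"y": 0.001,"z": 0.235,"turn": 0.0},
  {"x": 0.0,"y": 0.001,"z": 0.255,"turn": 0.0},
  {"x": 0.0,"y": 0.001,"z": 0.265,"turn": 0.0},
  {"x": 0.0,"y": 0.001,"z": 0.268,"turn": 0.0},
  {"x": 0.0,"y": 0.001,"z": 0.268,"turn": 0.0},
])

```text
clock: 10.45
eef_pos: [511.3, -210.3, 32.8]
tool_rot: [0.0, 0.827, 0.562, 0.0]
wrist_force: [-0.4, -0.1, -1.0]
gripper_width: 45.9
finger_force: 42.0
```

Emit:
servo_tool([
  {"x": 0.0,"y": 0.0,"z": 0.002,"turn": 0.0},
  {"x": 0.0,"y": 0.0,"z": 0.004,"turn": 0.0},
  {"x": 0.0,"y": 0.0,"z": 0.004,"turn": 0.0},
])

```text
clock: 10.82
eef_pos: [510.6, -210.5, 28.2]
tool_rot: [0.0, 0.827, 0.562, 0.0]
wrist_force: [0.6, 0.1, -0.7]
gripper_width: 45.9
finger_force: 42.0
```

Emit:
servo_tool([
  {"x": 0.0,"y": 0.0,"z": 0.001,"turn": 0.0},
  {"x": 0.0,"y": 0.0,"z": 0.002,"turn": 0.0},
  {"x": 0.0,"y": 0.0,"z": 0.002,"turn": 0.0},
])

```text
clock: 11.2
eef_pos: [510.7, -210.6, 27.8]
tool_rot: [-0.0, 0.827, 0.562, 0.0]
wrist_force: [-5.5, 2.1, 16.2]
gripper_width: 46.0
finger_force: 46.5
```

Emit:
servo_tool([
  {"x": 0.0,"y": 0.0,"z": 0.0,"turn": 0.0},
  {"x": 0.0,"y": 0.0,"z": 0.0,"turn": 0.0},
  {"x": 0.0,"y": 0.0,"z": 0.0,"turn": 0.0},
  {"x": 0.0,"y": 0.0,"z": 0.0,"turn": 0.0},
  {"x": 0.0,"y": 0.0,"z": -0.02,"turn": 0.0},
  {"x": 0.0,"y": 0.0,"z": -0.06,"turn": 0.0},
  {"x": 0.0,"y": 0.0,"z": -0.11,"turn": 0.0},
  {"x": 0.0,"y": 0.0,"z": -0.16,"turn": 0.0},
  {"x": 0.0,"y": 0.0,"z": -0.21,"turn": 0.0},
  {"x": 0.0,"y": 0.0,"z": -0.26,"turn": 0.0},
  {"x": 0.0,"y": 0.0,"z": -0.275,"turn": 0.0},
  {"x": 0.0,"y": 0.0,"z": -0.275,"turn": 0.0},
], hand=100)

```text
clock: 12.7
eef_pos: [511.0, -210.7, 302.7]
tool_rot: [0.001, 0.827, 0.562, 0.001]
wrist_force: [-0.1, 0.7, -0.6]
gripper_width: 85.2
finger_force: 0.0
```

Run:
```python
from h import *
f=grab("wrist","w8.png"); st=robot.state();print(st["clock"],st["eef_pos"],st["gripper_width"],st["wrist_force"])
k=mask(f,(5,100,60),(17,255,255),(230,150,400,400));n,l,S,c=cv2.connectedComponentsWithStats(k);i=1+np.argmax(S[1:,4]);p=np.argwhere(l==i)[:,::-1].astype(np.float32);r=cv2.minAreaRect(p);print(r)
q=np.array([onplane(f,*x,21)[:2] for x in cv2.boxPoints(r)]);print(q.round(1).tolist(),q.mean(0))
```

```text
12.75 [ 510.15304938 -210.32344876  300.97839733] 85.16470550142685 [-0.87146373 -0.60218674 -0.01240345]
((315.0, 182.5), (43.0, 34.0), 90.0)
[[503.7, -183.9], [535.6, -196.6], [519.7, -238.3], [486.6, -225.2]] [ 511.41646885 -210.97845617]
```

The cover lies flat on the mat, measured 34x44 mm at (511,-211). Now to calibrate where the pad tips really are in the tool frame, from earlier pixels.

Run:
```python
from h import *
from scipy.spatial.transform import Rotation as R
f=grab("wrist"); s=robot.state();q=np.array(s["tool_rot"]);M=R.from_quat(q[[1,2,3,0]]).as_matrix();g=np.array(s["eef_pos"])
c,_=ray(f,0,0);print("cam in tool",M.T@(c-g))
for nm,u,v in(("w5 L",242,305),("w5 R",400,305),("w5 L bottom pad",202,362),("open L",199,316),("open R",434,316),("34mm L",272,300)):
    c,d=ray(f,u,v);c=M.T@(c-g);d=M.T@d
    print(nm,[(xt,(c+d*((xt-c[0])/d[0])).round(1).tolist()) for xt in(11,)])
```

```text
cam in tool [  82.54755341    0.43572397 -139.42001769]
w5 L [(11, [11.0, -26.1, -4.6])]
w5 R [(11, [11.0, 31.5, -4.7])]
w5 L bottom pad [(11, [11.0, -31.8, -38.9])]
open L [(11, [11.0, -39.6, -12.6])]
open R [(11, [11.0, 41.7, -12.8])]
34mm L [(11, [11.0, -15.5, -0.7])]
```

Emit:
servo_tool([
  {"x": 0.02,"y": -0.008,"z": 0.0,"turn": -0.02},
  {"x": 0.06,"y": -0.025,"z": 0.0,"turn": -0.04},
  {"x": 0.1,"y": -0.042,"z": 0.0,"turn": -0.06},
  {"x": 0.14,"y": -0.059,"z": 0.0,"turn": -0.08},
  {"x": 0.18,"y": -0.075,"z": 0.0,"turn": -0.1},
  {"x": 0.22,"y": -0.092,"z": 0.0,"turn": -0.13},
  {"x": 0.255,"y": -0.107,"z": 0.0,"turn": -0.16},
  {"x": 0.285,"y": -0.119,"z": 0.0,"turn": -0.18},
  {"x": 0.305,"y": -0.128,"z": 0.0,"turn": -0.19},
  {"x": 0.31,"y": -0.13,"z": 0.0,"turn": -0.19},
  {"x": 0.31,"y": -0.13,"z": 0.0,"turn": -0.19},
])

```text
clock: 14.18
eef_pos: [504.0, 124.9, 300.7]
tool_rot: [0.0, 0.77, 0.637, -0.001]
wrist_force: [0.8, -0.7, -0.6]
gripper_width: 85.5
finger_force: 0.0
```

Run:
```python
from h import *
from scipy.spatial.transform import Rotation as R
f=grab("wrist","w9.png");s=robot.state();q=np.array(s["tool_rot"]);M=R.from_quat(q[[1,2,3,0]]).as_matrix();g=np.array(s["eef_pos"]);print(s["clock"],g,M[:,1])
ex=np.array([.9824,-.1866,0]);ey=np.array([.1866,.9824,0]);O=np.array([511.9,157.2,0])
loc=lambda X:np.array([(X-O)@ex,(X-O)@ey,X[2]]).round(1)
pc=proj(f,O+ey*-33+[0,0,140]);print("expected collar px",pc)
x,y=pc.astype(int)
hs=mask(f,(22,110,70),(35,255,255),(x-60,max(0,y-80),x+60,min(480,y+80)))
n,l,S,c=cv2.connectedComponentsWithStats(hs);i=1+np.argmax(S[1:,4]);print("collar",S[i],c[i])
p=np.argwhere(l==i)[:,::-1].astype(np.float32);r=cv2.minAreaRect(p);print(r)
# collar centre: intersect ray with lever plane x'=const for the known plane; give loc at several heights
for z in(130,140,150):print(z,loc(onplane(f,*r[0],z)))
# knob: dark blob
kx,ky=proj(f,O+ey*-42+[0,0,178]).astype(int)
kb=mask(f,(0,0,0),(180,255,60),(kx-40,ky-40,kx+40,min(480,ky+40)));n,l,S,c=cv2.connectedComponentsWithStats(kb)
for i in range(1,n):
    if S[i,4]>150:print("knob",S[i],c[i],loc(onplane(f,*c[i],176)))
# green housing/plate: white plate columns near row
P=f["image"];
```

```text
14.225 [504.2090787  124.28200113 300.87391241] [ 9.82080683e-01 -1.88460808e-01 -2.37684274e-04]
expected collar px [317.44745094 213.54027914]
collar [295 204  40  32 837] [314.46475508 217.87455197]
((314.5, 219.5), (31.0, 39.0), 90.0)
130 [ -2.3 -40.6 130. ]
140 [ -2.2 -37.6 140. ]
150 [ -2.2 -34.7 150. ]
knob [301 230  28  31 665] [314.58646617 244.81654135] [ -2.1 -45.  176. ]
```

Collar at x'≈-2, y'≈-35.5, lever q≈-0.27, grip height ≈139 mm. Descend around it.

Emit:
servo_tool([
  {"x": -0.002,"y": -0.0005,"z": 0.05,"turn": 0.0},
  {"x": -0.002,"y": -0.0005,"z": 0.1,"turn": 0.0},
  {"x": -0.002,"y": -0.0005,"z": 0.14,"turn": 0.0},
  {"x": -0.002,"y": -0.0005,"z": 0.165,"turn": 0.0},
  {"x": -0.002,"y": -0.0005,"z": 0.178,"turn": 0.0},
  {"x": -0.002,"y": -0.0005,"z": 0.178,"turn": 0.0},
])

```text
clock: 14.98
eef_pos: [503.2, 122.7, 122.7]
tool_rot: [-0.0, 0.771, 0.637, -0.001]
wrist_force: [-0.4, 0.6, 0.9]
gripper_width: 85.5
finger_force: 0.0
```

Emit:
servo_tool([
  {"x": 0.0,"y": 0.0,"z": 0.0,"turn": 0.0},
  {"x": 0.0,"y": 0.0,"z": 0.0,"turn": 0.0},
  {"x": 0.0,"y": 0.0,"z": 0.0,"turn": 0.0},
  {"x": 0.0,"y": 0.0,"z": 0.0,"turn": 0.0},
  {"x": 0.0,"y": 0.0,"z": 0.0,"turn": 0.0},
  {"x": 0.0,"y": 0.0,"z": 0.0,"turn": 0.0},
], hand=20, grip_force=40)

```text
clock: 15.72
eef_pos: [503.0, 123.7, 124.0]
tool_rot: [-0.0, 0.77, 0.638, -0.0]
wrist_force: [-3.1, -0.7, 7.1]
gripper_width: 29.0
finger_force: 39.0
```

Run:
```python
from h import *
f=grab("wrist"); st=robot.state();print(st["eef_pos"],st["gripper_width"],st["wrist_force"],st["finger_force"])
s=grab("side"); a=cv2.resize(f["image"][200:480,160:480],(480,420)); b=cv2.resize(s["image"][200:270,290:343],(318,420),interpolation=cv2.INTER_CUBIC)
cv2.imwrite("pics/w10.png",np.hstack([a,b])[:,:,::-1])
```

```text
[503.01729283 123.72912312 123.99713623] 28.805792812252708 [-2.73496329 -0.13036549  6.72421486] 38.99550497531891
```

Emit:
servo_tool([
  {"x": -0.001,"y": 0.0,"z": -0.004,"turn": 0.0},
  {"x": -0.002,"y": 0.0,"z": -0.008,"turn": 0.0},
  {"x": -0.003,"y": 0.0,"z": -0.012,"turn": 0.0},
  {"x": -0.004,"y": 0.0,"z": -0.0155,"turn": 0.0},
  {"x": -0.004,"y": 0.0,"z": -0.0155,"turn": 0.0},
])

```text
clock: 16.45
eef_pos: [502.2, 119.8, 138.6]
tool_rot: [-0.0, 0.77, 0.638, -0.0]
wrist_force: [-0.4, 1.1, -5.5]
gripper_width: 29.1
finger_force: 39.8
```

Run:
```python
from h import *
st=robot.state();print(st["eef_pos"],st["gripper_width"],st["wrist_force"],st["moment"])
f=grab("wrist")
ex=np.array([.9824,-.1866,0]);ey=np.array([.1866,.9824,0]);O=np.array([511.9,157.2,0])-2.2*ex
for nm,r in(("grip 0",132),("grip16",148),("bot0",110),("bot16",126)):
    print(nm,proj(f,O+ey*r*np.sin(-.27)+[0,0,12+r*np.cos(.27)]).round())
k=mask(f,(22,110,50),(35,255,255),(230,150,400,480));n,l,S,c=cv2.connectedComponentsWithStats(k);
for i in range(1,n):
    if S[i,4]>100:print(S[i],c[i].round())
```

```text
[502.23451234 119.81713119 138.60654809] 29.12054260082267 [-0.41735109  1.06258844 -5.45178477] [0.35350796 0.09712994 0.02486305]
grip 0 [315. 319.]
grip16 [315. 353.]
bot0 [315. 281.]
bot16 [315. 308.]
[279 280  73  24 482] [316. 288.]
[278 293  76  21 369] [315. 299.]
[277 303  78  22 402] [316. 310.]
[275 313  81  23 449] [315. 320.]
[274 324  84  24 502] [315. 331.]
[ 272  336   89   59 3446] [315. 361.]
```

The collar is up about 15 mm and the spring reads 5.5 N. Swing on the arc to about upright, then check.

Emit:
servo_tool([
  {"x": 0.005,"y": 0.0,"z": -0.0015,"turn": 0.0},
  {"x": 0.01,"y": 0.0,"z": -0.0025,"turn": 0.0},
  {"x": 0.017,"y": 0.0,"z": -0.004,"turn": 0.0},
  {"x": 0.024,"y": 0.0,"z": -0.005,"turn": 0.0},
  {"x": 0.031,"y": 0.0,"z": -0.0055,"turn": 0.0},
  {"x": 0.036,"y": 0.0,"z": -0.0055,"turn": 0.0},
  {"x": 0.036,"y": 0.0,"z": -0.0055,"turn": 0.0},
], grip_force=60, hand=20)

```text
clock: 17.38
eef_pos: [509.0, 156.4, 144.1]
tool_rot: [-0.001, 0.771, 0.637, 0.0]
wrist_force: [-2.5, -1.3, -5.9]
gripper_width: 28.3
finger_force: 59.5
```

Emit:
servo_tool([
  {"x": 0.005,"y": 0.0,"z": -0.0005,"turn": 0.0},
  {"x": 0.01,"y": 0.0,"z": -0.0005,"turn": 0.0},
  {"x": 0.014,"y": 0.0,"z": 0.0,"turn": 0.0},
  {"x": 0.019,"y": 0.0,"z": 0.0005,"turn": 0.0},
  {"x": 0.019,"y": 0.0,"z": 0.0005,"turn": 0.0},
])

```text
clock: 18.0
eef_pos: [512.5, 175.4, 143.5]
tool_rot: [-0.0, 0.769, 0.639, 0.0]
wrist_force: [-4.0, 0.7, -4.8]
gripper_width: 27.6
finger_force: 62.3
```

Emit:
servo_tool([
  {"x": 0.006,"y": 0.0,"z": 0.0007,"turn": 0.0},
  {"x": 0.0115,"y": 0.0,"z": 0.0015,"turn": 0.0},
  {"x": 0.0185,"y": 0.0,"z": 0.003,"turn": 0.0},
  {"x": 0.0255,"y": 0.0,"z": 0.005,"turn": 0.0},
  {"x": 0.0335,"y": 0.0,"z": 0.008,"turn": 0.0},
  {"x": 0.0375,"y": 0.0,"z": 0.0095,"turn": 0.0},
  {"x": 0.0415,"y": 0.0,"z": 0.0115,"turn": 0.0},
  {"x": 0.044,"y": 0.0,"z": 0.0125,"turn": 0.0},
  {"x": 0.044,"y": 0.0,"z": 0.0125,"turn": 0.0},
])

```text
clock: 19.12
eef_pos: [521.0, 217.1, 131.0]
tool_rot: [-0.0, 0.77, 0.638, -0.0]
wrist_force: [0.2, -0.2, -0.5]
gripper_width: 17.0
finger_force: 0.0
```

The grip was lost (width 17, no force). Look now.

Run:
```python
from h import *
f=grab("wrist","w11f.png"); s=grab("side","s11f.png")
a=cv2.resize(f["image"][150:480,160:480],(485,500)); b=cv2.resize(s["image"][205:285,290:340],(312,500),interpolation=cv2.INTER_CUBIC)
cv2.imwrite("pics/w11.png",np.hstack([a,b])[:,:,::-1])
```

```text
(no output)
```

View pics/w11.png

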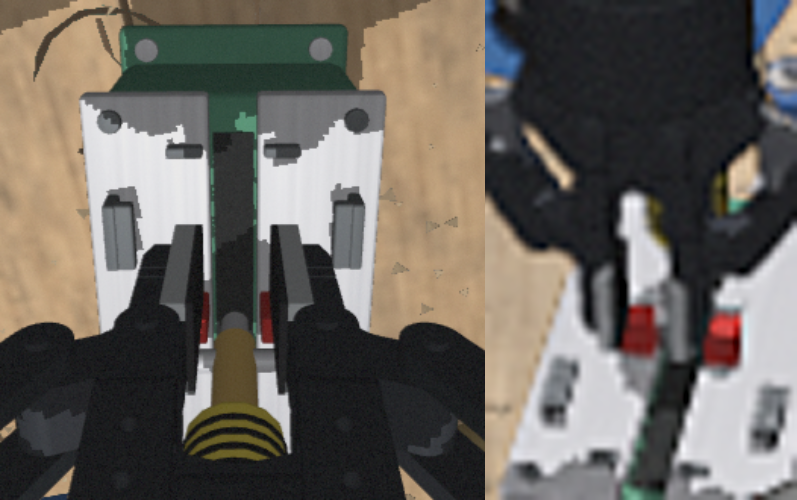

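The lever has been left behind, before the step (shaft at crop (235,340), cross pin (235,358), collar bottom (235,405)). The fingers slid off it towards +y. Work out the lever angle and whether the collar is down.

Run:
```python
from h import *
f=grab("wrist")
ex=np.array([.9824,-.1866,0]);ey=np.array([.1866,.9824,0]);O=np.array([511.9,157.2,0])-2.2*ex
b=lambda p:((p-[160,150])*[485/320,500/330]).round().astype(int).tolist()
P=lambda y,z:b(proj(f,O+ey*y+[0,0,z]))
print("step foot/top +y edge",P(18,74),P(18,92),"slot end?",P(0,74))
for q in(-.25,-.15,-.05,.0,.05,.1):
    r=lambda R:P(R*np.sin(q),12+R*np.cos(q))
    print(q,"r64",r(64),"r80",r(80),"pin?95",r(95),"bot110",r(110),"bot126",r(126))
# rows of yellow stripes at center column
h=mask(f,(20,90,40),(36,255,255),(300,330,330,480));c=h[:,315];print("yellow rows",np.flatnonzero(c))
```

```text
step foot/top +y edge [234, 287] [234, 317] slot end? [235, 329]
-0.25 r64 [235, 365] r80 [234, 404] pin?95 [234, 444] bot110 [234, 490] bot126 [234, 546]
-0.15 r64 [235, 353] r80 [234, 389] pin?95 [234, 426] bot110 [234, 469] bot126 [234, 522]
-0.05 r64 [235, 340] r80 [234, 372] pin?95 [234, 405] bot110 [234, 444] bot126 [234, 492]
0.0 r64 [234, 333] r80 [234, 362] pin?95 [234, 394] bot110 [234, 430] bot126 [234, 475]
0.05 r64 [234, 325] r80 [234, 352] pin?95 [234, 381] bot110 [234, 415] bot126 [234, 457]
0.1 r64 [234, 317] r80 [234, 342] pin?95 [234, 368] bot110 [234, 398] bot126 [234, 437]
yellow rows [366 367 368 369 370 371 372 373 374 375 376 377 378 379 380 381 383 385
 387 389 390 391 393 394 395 396 397 398 399 400 401 402 403 404 405 407
 408 409 411 412 413 414 415 416 417 418 419 420 421 426 427 428 429 430
 435 436 437 438 439 440 445 446 447 448 449 450 456]
```

Emit:
servo_tool([
  {"x": 0.0,"y": 0.0,"z": -0.05,"turn": 0.0},
  {"x": 0.0,"y": 0.0,"z": -0.1,"turn": 0.0},
  {"x": -0.03,"y": 0.0,"z": -0.15,"turn": 0.0},
  {"x": -0.07,"y": 0.0,"z": -0.17,"turn": 0.0},
  {"x": -0.095,"y": 0.0,"z": -0.17,"turn": 0.0},
  {"x": -0.095,"y": 0.0,"z": -0.17,"turn": 0.0},
], hand=100)

```text
clock: 20.02
eef_pos: [503.4, 121.3, 301.8]
tool_rot: [0.0, 0.772, 0.636, 0.0]
wrist_force: [0.3, 0.1, 0.6]
gripper_width: 85.2
finger_force: 0.0
```

```bash
cat > lev.py <<'E'
from h import *
f=grab("wrist","w12.png");s=robot.state();print(s["clock"],s["eef_pos"],s["gripper_width"])
ex=np.array([.9824,-.1866,0]);ey=np.array([.1866,.9824,0]);O=np.array([511.9,157.2,0])
loc=lambda X:np.array([(X-O)@ex,(X-O)@ey,X[2]]).round(1)
x0,y0=proj(f,O+ey*30+[0,0,130]).astype(int);x1,y1=proj(f,O-ey*50+[0,0,180]).astype(int)
kb=mask(f,(0,0,0),(180,255,60),(x0-35,y0-20,x0+35,min(480,y1+50)));n,l,S,c=cv2.connectedComponentsWithStats(kb)
for i in range(1,n):
    if S[i,4]>150:print("dark",S[i],c[i].round(1),loc(onplane(f,*c[i],180)))
y=mask(f,(22,110,70),(35,255,255),(x0-35,y0-20,x0+35,min(480,y1+50)));n,l,S,c=cv2.connectedComponentsWithStats(y)
for i in range(1,n):
    if S[i,4]>60:print("yellow",S[i],c[i].round(1),loc(onplane(f,*c[i],150)))
for q in(-.27,-.1,0,.1):
    P=lambda r:(proj(f,O-2.2*ex+ey*r*np.sin(q)+[0,0,12+r*np.cos(q)])).round().tolist()
    print(q,"knob169",P(169),"top142",P(142),"bot110",P(110))
E
python3 lev.py
```

```text
20.075 [503.29199969 123.1735826  301.35835414] 85.67849019814193
dark [296 100  37  60 899] [313.6 126.8] [ -2.   28.9 180. ]
dark [ 299  164   30   69 1129] [314.1 194.9] [ -2.  -13.5 180. ]
yellow [293 150  42  36 726] [313.6 163.2] [ -2.3   2.4 150. ]
-0.27 knob169 [314.0, 239.0] top142 [314.0, 218.0] bot110 [314.0, 197.0]
-0.1 knob169 [314.0, 200.0] top142 [314.0, 187.0] bot110 [314.0, 175.0]
0 knob169 [314.0, 174.0] top142 [314.0, 167.0] bot110 [314.0, 161.0]
0.1 knob169 [313.0, 147.0] top142 [314.0, 147.0] bot110 [314.0, 146.0]
```

Run:
```python
import cv2,itertools
for n,c in(("w9",314),("w12",314)):
    im=cv2.imread(f"pics/{n}.png");h=cv2.cvtColor(im,cv2.COLOR_BGR2HSV)
    def cl(p):
        H,S,V=map(int,p)
        if V<55:return "K"
        if S<60:return "W" if V>150 else "g"
        if (H<8 or H>172):return "R"
        if H<22:return "o"
        if H<36:return "Y"
        if H<95:return "G"
        return "B"
    for cc in(c,c-9,c+9,c-16):
        print(n,cc,[(k,len(list(g))) for k,g in itertools.groupby(cl(p) for p in h[60:290,cc])])
    for r in range(60,290,12): print(r,"".join(cl(p) for p in h[r,270:360:2]))
```

```text
w9 314 [('G', 6), ('K', 102), ('g', 3), ('o', 16), ('Y', 2), ('K', 2), ('Y', 1), ('K', 1), ('Y', 2), ('K', 2), ('Y', 1), ('K', 2), ('Y', 2), ('K', 1), ('Y', 15), ('g', 12), ('K', 16), ('g', 1), ('K', 14), ('o', 29)]
w9 305 [('G', 53), ('g', 3), ('G', 6), ('g', 1), ('G', 1), ('g', 64), ('W', 1), ('Y', 2), ('K', 2), ('Y', 1), ('K', 2), ('Y', 1), ('K', 2), ('Y', 1), ('K', 2), ('Y', 2), ('K', 1), ('Y', 30), ('K', 21), ('o', 34)]
w9 323 [('G', 110), ('g', 1), ('G', 5), ('g', 8), ('o', 4), ('Y', 3), ('K', 1), ('Y', 2), ('K', 1), ('Y', 2), ('K', 1), ('Y', 2), ('K', 1), ('g', 1), ('Y', 1), ('K', 2), ('Y', 29), ('K', 23), ('o', 33)]
w9 298 [('g', 11), ('K', 1), ('g', 43), ('W', 16), ('g', 6), ('R', 14), ('W', 23), ('g', 7), ('W', 15), ('g', 1), ('K', 1), ('g', 1), ('K', 6), ('Y', 1), ('K', 1), ('Y', 2), ('K', 1), ('Y', 22), ('W', 22), ('o', 36)]
60 ggggggggggggggggggGGGGGGGGGgggggggggggggggggg
72 ggggggggggggggggggKKKKKKKKKgggggggggggggggggg
84 ggggggggggggggggggKKKKKKKKKgggggggggggggggggg
96 gggggggggggWWgggggKKKKKKKKKgggggggggggggggggg
108 ggggggggggggggggggKKKKKKKKGgggggggggggggggggg
120 g
[... 1602 characters left out ...]

132 WWWWWWWWWWggggggggKKKKKKKKGgRRRRRRgWWWWWWWWWW
144 WWWWWWWWWRRRRRRRRgKKKKKKKKGgRRRRRRRgWWWWWWWWW
156 WWWWWWWWWWWWWKYYYYYYYYYYYYYYYYKgWWWWWWWWWWWWW
168 WWWWWWWWWWWgYYYYYKKKKKKKKKKYYYYYYWWWWWWWWWWWW
180 WWWWWWWWWWWWWYYKKKggggggggKKKKYYWWWWWWWWWWWWW
192 WWWWWWWWWWWWWWWWWgKKKKKKKKKWWWWWWWWWWWWWWWWWW
204 WWWWWWWWWWWWWWWWWWGKKKKKKKGWWWWWWWWWWWWWWWWWW
216 WWWWWWWWWWWWWWWWWWgKKKKKKKgWWWWWWWWWWWWWWWWWW
228 WWWWWWWWWWWWWWWWWWgKKKKKKKGWWWWWWWWWWWWWWWWWW
240 gggWWWWWWWWWWWWWWWgGGGGGGGGWWWWWWWWWWWWWWWWgg
252 ooooooooooooooooooooooooooooooooooooooooooooo
264 ooooooooooooooooooooooooooooooooooooooooooooo
276 ooooooooooooooooooooooooooooooooooooooooooooo
288 ooooooooooooooooooooooooooooooooooooooooooooo
```

The lever stands at about q≈0, before the step, with the collar down again (its width is 42 px, matching "down"), so nothing was forced. Regrip centred on the upright lever and go on in small, checked steps.

Emit:
servo_tool([
  {"x": 0.015,"y": 0.0,"z": 0.0,"turn": 0.0},
  {"x": 0.034,"y": 0.0,"z": 0.0,"turn": 0.0},
  {"x": 0.034,"y": 0.0,"z": 0.04,"turn": 0.0},
  {"x": 0.034,"y": 0.0,"z": 0.09,"turn": 0.0},
  {"x": 0.034,"y": 0.0,"z": 0.135,"turn": 0.0},
  {"x": 0.034,"y": 0.0,"z": 0.16,"turn": 0.0},
  {"x": 0.034,"y": 0.0,"z": 0.174,"turn": 0.0},
  {"x": 0.034,"y": 0.0,"z": 0.174,"turn": 0.0},
])

```text
clock: 21.08
eef_pos: [509.1, 158.3, 126.1]
tool_rot: [-0.0, 0.77, 0.638, -0.001]
wrist_force: [0.3, -1.1, 0.6]
gripper_width: 85.3
finger_force: 0.0
```

```bash
cat > st.py <<'E'
from h import *
from scipy.spatial.transform import Rotation as R
import sys
f=grab("wrist","g%s.png"%sys.argv[1]);g=grab("side","gs%s.png"%sys.argv[1]);s=robot.state()
ex=np.array([.9824,-.1866,0]);ey=np.array([.1866,.9824,0]);O=np.array([511.9,157.2,0])
p=s["eef_pos"]-O;w=s["wrist_force"]
print("t",s["clock"],"loc",round(p@ex,1),round(p@ey,1),round(s["eef_pos"][2],1),"F",round(w@ex,1),round(w@ey,1),round(w[2],1),"M",s["moment"].round(2),"w",s["gripper_width"],s["finger_force"])
y=mask(f,(20,110,50),(36,255,255),(240,150,400,480));n,l,S,c=cv2.connectedComponentsWithStats(y)
for i in range(1,n):
    if S[i,4]>90:print("Y",S[i],c[i].round())
y=mask(g,(20,110,50),(36,255,255),(300,200,350,290));n,l,S,c=cv2.connectedComponentsWithStats(y)
for i in range(1,n):
    if S[i,4]>8:print("side",S[i],c[i].round(1))
for q in(0,.05,.2,.42):print(q,[proj(g,O-2.2*ex+ey*r*np.sin(q)+[0,0,12+r*np.cos(q)]).round(1).tolist() for r in(132,148,169)])
E
python3 st.py 1
```

```text
t 21.175 loc -1.6 0.5 127.9 F 0.1 0.1 0.4 M [-0.01  0.01 -0.05] w 85.73372265422097 0.0
Y [284 267  67  49 792] [316. 288.]
Y [281 304  72  21 197] [316. 309.]
Y [284 311  70  21 221] [317. 316.]
Y [280 318  75  22 244] [316. 324.]
Y [275 326  82  24 283] [316. 333.]
Y [ 270  335   92   78 4503] [316. 369.]
side [316 227  13  30 235] [322.2 239.8]
0 [[321.7, 235.5], [321.6, 230.0], [321.4, 222.6]]
0.05 [[321.1, 237.5], [320.9, 232.2], [320.6, 225.1]]
0.2 [[319.3, 244.2], [318.8, 239.8], [318.2, 233.8]]
0.42 [[316.7, 255.8], [315.9, 252.8], [314.8, 248.8]]
```

Emit:
servo_tool([
  {"x": -0.001,"y": 0.0,"z": 0.0,"turn": 0.0},
  {"x": -0.001,"y": 0.0,"z": 0.0,"turn": 0.0},
  {"x": -0.001,"y": 0.0,"z": 0.0,"turn": 0.0},
  {"x": -0.001,"y": 0.0,"z": 0.0,"turn": 0.0},
  {"x": -0.001,"y": 0.0,"z": 0.0,"turn": 0.0},
  {"x": -0.001,"y": 0.0,"z": 0.0,"turn": 0.0},
], hand=20, grip_force=40)

```text
clock: 21.92
eef_pos: [509.0, 156.3, 127.8]
tool_rot: [-0.0, 0.77, 0.638, -0.0]
wrist_force: [-3.6, -0.5, 6.4]
gripper_width: 29.0
finger_force: 39.1
```

```bash
python3 st.py 2
```

```text
t 22.025 loc -2.6 -1.4 127.8 F -2.8 -1.2 6.5 M [-0.07  0.6  -0.02] w 28.93964124186484 39.05583679676056
Y [284 262  66  48 753] [316. 282.]
Y [282 297  66  16 184] [314. 302.]
Y [280 304  73  21 210] [316. 309.]
Y [277 311  78  23 239] [316. 317.]
Y [275 318  81  25 273] [315. 325.]
Y [ 271  326   90   78 4452] [315. 361.]
side [315 227  14  19 185] [321.5 236.3]
side [320 247   6  10  48] [322.1 251.4]
0 [[321.7, 235.5], [321.6, 230.0], [321.4, 222.6]]
0.05 [[321.1, 237.5], [320.9, 232.2], [320.6, 225.1]]
0.2 [[319.3, 244.2], [318.8, 239.8], [318.2, 233.8]]
0.42 [[316.7, 255.8], [315.9, 252.8], [314.8, 248.8]]
```

Emit:
servo_tool([
  {"x": 0.0,"y": 0.0,"z": -0.004,"turn": 0.0},
  {"x": 0.0,"y": 0.0,"z": -0.008,"turn": 0.0},
  {"x": 0.0,"y": 0.0,"z": -0.012,"turn": 0.0},
  {"x": 0.0,"y": 0.0,"z": -0.016,"turn": 0.0},
  {"x": 0.0,"y": 0.0,"z": -0.016,"turn": 0.0},
])

```text
clock: 22.65
eef_pos: [509.0, 156.0, 143.0]
tool_rot: [-0.0, 0.77, 0.638, -0.0]
wrist_force: [-1.8, 0.7, -5.7]
gripper_width: 29.2
finger_force: 39.8
```

```bash
python3 st.py 3
```

```text
t 22.75 loc -2.7 -1.7 142.8 F -2.3 0.4 -5.9 M [ 0.17  0.18 -0.01] w 28.785379787524224 39.839943051338196
Y [285 262  65  47 732] [316. 282.]
Y [282 297  70  21 189] [316. 302.]
Y [281 303  72  22 209] [316. 309.]
Y [277 310  78  23 238] [316. 316.]
Y [275 318  81  23 284] [315. 324.]
Y [ 271  326   90   69 3669] [315. 355.]
side [315 223  14  29 237] [321.6 234.5]
0 [[321.7, 235.5], [321.6, 230.0], [321.4, 222.6]]
0.05 [[321.1, 237.5], [320.9, 232.2], [320.6, 225.1]]
0.2 [[319.3, 244.2], [318.8, 239.8], [318.2, 233.8]]
0.42 [[316.7, 255.8], [315.9, 252.8], [314.8, 248.8]]
```

The stripes sit unchanged in the hand, so the collar is up without slip. Move past the step in small steps.

Emit:
servo_tool([
  {"x": 0.003,"y": 0.0,"z": -0.0005,"turn": 0.0},
  {"x": 0.006,"y": 0.0,"z": -0.0005,"turn": 0.0},
  {"x": 0.009,"y": 0.0,"z": -0.0005,"turn": 0.0},
  {"x": 0.012,"y": 0.0,"z": 0.0,"turn": 0.0},
  {"x": 0.012,"y": 0.0,"z": 0.0,"turn": 0.0},
])

```text
clock: 23.38
eef_pos: [511.2, 168.0, 142.8]
tool_rot: [-0.0, 0.77, 0.638, -0.001]
wrist_force: [-3.7, -2.0, -6.0]
gripper_width: 29.2
finger_force: 39.8
```

```bash
python3 st.py 4
```

```text
t 23.475 loc -2.7 10.5 142.9 F -4.3 -3.5 -5.7 M [-0.84  1.    0.15] w 29.081383711631844 39.84143257141113
Y [289 273  57  36 558] [316. 288.]
Y [287 300  58  13 135] [315. 304.]
Y [285 306  63  15 148] [316. 310.]
Y [282 312  65  16 170] [314. 316.]
Y [281 318  69  17 186] [315. 323.]
Y [ 271  326   90   69 3601] [315. 354.]
side [314 226  14  28 220] [320.7 237.6]
0 [[321.7, 235.5], [321.6, 230.0], [321.4, 222.6]]
0.05 [[321.1, 237.5], [320.9, 232.2], [320.6, 225.1]]
0.2 [[319.3, 244.2], [318.8, 239.8], [318.2, 233.8]]
0.42 [[316.7, 255.8], [315.9, 252.8], [314.8, 248.8]]
```

Emit:
servo_tool([
  {"x": 0.004,"y": 0.0,"z": 0.0,"turn": 0.0},
  {"x": 0.0085,"y": 0.0,"z": 0.0005,"turn": 0.0},
  {"x": 0.013,"y": 0.0,"z": 0.001,"turn": 0.0},
  {"x": 0.017,"y": 0.0,"z": 0.0015,"turn": 0.0},
  {"x": 0.017,"y": 0.0,"z": 0.0015,"turn": 0.0},
])

```text
clock: 24.1
eef_pos: [514.3, 185.0, 141.4]
tool_rot: [-0.0, 0.77, 0.638, -0.0]
wrist_force: [-4.7, -1.4, -4.8]
gripper_width: 28.9
finger_force: 39.9
```

```bash
python3 st.py 5
```

```text
t 24.2 loc -2.8 27.8 141.5 F -4.3 -2.8 -4.5 M [-0.75  0.99 -0.18] w 29.414956849480088 39.92650866508484
Y [291 288  41  23 295] [315. 298.]
Y [286 316  58  12  97] [314. 319.]
Y [285 321  60  12 113] [314. 324.]
Y [ 271  326   90   73 3389] [315. 355.]
side [312 231  14  26 186] [319.3 241.4]
0 [[321.7, 235.5], [321.6, 230.0], [321.4, 222.6]]
0.05 [[321.1, 237.5], [320.9, 232.2], [320.6, 225.1]]
0.2 [[319.3, 244.2], [318.8, 239.8], [318.2, 233.8]]
0.42 [[316.7, 255.8], [315.9, 252.8], [314.8, 248.8]]
```

Emit:
servo_tool([
  {"x": 0.0035,"y": 0.0,"z": 0.0005,"turn": 0.0},
  {"x": 0.007,"y": 0.0,"z": 0.0013,"turn": 0.0},
  {"x": 0.0105,"y": 0.0,"z": 0.002,"turn": 0.0},
  {"x": 0.014,"y": 0.0,"z": 0.003,"turn": 0.0},
  {"x": 0.014,"y": 0.0,"z": 0.003,"turn": 0.0},
])

```text
clock: 24.82
eef_pos: [516.9, 198.8, 138.4]
tool_rot: [-0.0, 0.77, 0.638, -0.0]
wrist_force: [-5.1, -2.2, -3.9]
gripper_width: 28.8
finger_force: 39.8
```

```bash
python3 st.py 6
```

```text
t 24.925 loc -2.9 41.8 138.4 F -4.6 -2.5 -4.1 M [-0.68  1.08  0.17] w 29.095716536771416 39.749590158462524
Y [302 302  28  11 125] [316. 308.]
Y [ 271  329   90   75 3225] [315. 357.]
side [311 237  14  23 167] [318.1 246.3]
0 [[321.7, 235.5], [321.6, 230.0], [321.4, 222.6]]
0.05 [[321.1, 237.5], [320.9, 232.2], [320.6, 225.1]]
0.2 [[319.3, 244.2], [318.8, 239.8], [318.2, 233.8]]
0.42 [[316.7, 255.8], [315.9, 252.8], [314.8, 248.8]]
```

Emit:
servo_tool([
  {"x": 0.0035,"y": 0.0,"z": 0.001,"turn": 0.0},
  {"x": 0.007,"y": 0.0,"z": 0.002,"turn": 0.0},
  {"x": 0.0105,"y": 0.0,"z": 0.0035,"turn": 0.0},
  {"x": 0.014,"y": 0.0,"z": 0.005,"turn": 0.0},
  {"x": 0.017,"y": 0.0,"z": 0.0062,"turn": 0.0},
  {"x": 0.017,"y": 0.0,"z": 0.0062,"turn": 0.0},
])

```text
clock: 25.68
eef_pos: [520.0, 215.6, 132.2]
tool_rot: [-0.001, 0.77, 0.638, -0.0]
wrist_force: [-4.9, -1.2, -3.6]
gripper_width: 29.1
finger_force: 39.7
```

```bash
python3 st.py 7
```

```text
t 25.775 loc -3.0 58.9 132.2 F -5.1 -2.4 -4.2 M [-0.71  0.98 -0.24] w 28.77532917000571 39.71229314804077
Y [ 271  331   90   79 2995] [315. 360.]
side [310 242  13  22 137] [316.8 251.4]
0 [[321.7, 235.5], [321.6, 230.0], [321.4, 222.6]]
0.05 [[321.1, 237.5], [320.9, 232.2], [320.6, 225.1]]
0.2 [[319.3, 244.2], [318.8, 239.8], [318.2, 233.8]]
0.42 [[316.7, 255.8], [315.9, 252.8], [314.8, 248.8]]
```

Emit:
servo_tool([
  {"x": 0.002,"y": 0.0,"z": 0.001,"turn": 0.0},
  {"x": 0.003,"y": 0.0,"z": 0.0014,"turn": 0.0},
  {"x": 0.003,"y": 0.0,"z": 0.0014,"turn": 0.0},
])

```text
clock: 26.15
eef_pos: [520.5, 218.3, 130.8]
tool_rot: [-0.0, 0.77, 0.638, -0.001]
wrist_force: [-5.3, -2.8, -5.5]
gripper_width: 28.4
finger_force: 39.7
```

Emit:
servo_tool([
  {"x": 0.002,"y": 0.0,"z": 0.001,"turn": 0.0},
  {"x": 0.003,"y": 0.0,"z": 0.0014,"turn": 0.0},
  {"x": 0.003,"y": 0.0,"z": 0.0014,"turn": 0.0},
])

```text
clock: 26.52
eef_pos: [521.0, 221.4, 129.4]
tool_rot: [-0.001, 0.77, 0.638, -0.001]
wrist_force: [-4.6, -2.9, -4.4]
gripper_width: 28.6
finger_force: 39.7
```

```bash
python3 st.py 8
```

```text
t 26.625 loc -3.0 64.7 129.4 F -4.9 -3.5 -4.2 M [-0.68  1.07  0.15] w 28.849186436643105 39.695250391960144
Y [ 271  333   90   81 2916] [315. 362.]
side [309 245  14  21 124] [316.2 253.8]
0 [[321.7, 235.5], [321.6, 230.0], [321.4, 222.6]]
0.05 [[321.1, 237.5], [320.9, 232.2], [320.6, 225.1]]
0.2 [[319.3, 244.2], [318.8, 239.8], [318.2, 233.8]]
0.42 [[316.7, 255.8], [315.9, 252.8], [314.8, 248.8]]
```

Emit:
servo_tool([
  {"x": 0.002,"y": 0.0,"z": 0.001,"turn": 0.0},
  {"x": 0.004,"y": 0.0,"z": 0.0018,"turn": 0.0},
  {"x": 0.004,"y": 0.0,"z": 0.0018,"turn": 0.0},
])

```text
clock: 27.0
eef_pos: [521.5, 223.9, 127.5]
tool_rot: [-0.0, 0.771, 0.637, -0.001]
wrist_force: [-5.7, -5.0, -3.7]
gripper_width: 28.7
finger_force: 39.9
```

```bash
python3 st.py 9
```

```text
t 27.1 loc -3.0 67.3 127.5 F -4.9 -6.5 -2.0 M [-1.26  1.15 -0.02] w 28.861830765532762 39.85283553600311
Y [ 271  334   90   81 2881] [315. 363.]
side [309 246  13  20 125] [316.  254.6]
0 [[321.7, 235.5], [321.6, 230.0], [321.4, 222.6]]
0.05 [[321.1, 237.5], [320.9, 232.2], [320.6, 225.1]]
0.2 [[319.3, 244.2], [318.8, 239.8], [318.2, 233.8]]
0.42 [[316.7, 255.8], [315.9, 252.8], [314.8, 248.8]]
```

Emit:
servo_tool([
  {"x": 0.002,"y": 0.0,"z": 0.0008,"turn": 0.0},
  {"x": 0.002,"y": 0.0,"z": 0.0008,"turn": 0.0},
  {"x": 0.002,"y": 0.0,"z": 0.0008,"turn": 0.0},
])

```text
clock: 27.48
eef_pos: [521.5, 223.7, 126.5]
tool_rot: [0.0, 0.771, 0.637, -0.003]
wrist_force: [-7.2, -9.4, -0.5]
gripper_width: 28.7
finger_force: 40.0
```

Emit:
servo_tool([
  {"x": 0.0005,"y": 0.0,"z": 0.004,"turn": 0.0},
  {"x": -0.001,"y": 0.0,"z": 0.0075,"turn": 0.0},
  {"x": -0.0025,"y": 0.0,"z": 0.011,"turn": 0.0},
  {"x": -0.004,"y": 0.0,"z": 0.014,"turn": 0.0},
  {"x": -0.004,"y": 0.0,"z": 0.014,"turn": 0.0},
])

```text
clock: 28.1
eef_pos: [520.9, 219.2, 115.0]
tool_rot: [0.0, 0.771, 0.637, -0.003]
wrist_force: [-14.2, -12.6, 20.5]
gripper_width: 29.0
finger_force: 41.8
```

```bash
python3 st.py 10
```

```text
t 28.2 loc -2.7 62.6 115.0 F -12.3 -16.5 18.7 M [-3.04  2.96 -0.  ] w 28.554115982106655 41.74575090408325
Y [ 271  336   89   73 3349] [315. 365.]
side [310 249  13  20 121] [316.5 257.2]
0 [[321.7, 235.5], [321.6, 230.0], [321.4, 222.6]]
0.05 [[321.1, 237.5], [320.9, 232.2], [320.6, 225.1]]
0.2 [[319.3, 244.2], [318.8, 239.8], [318.2, 233.8]]
0.42 [[316.7, 255.8], [315.9, 252.8], [314.8, 248.8]]
```

The end stop is confirmed (no travel, force rising) and the collar is down onto its seat. Release and retreat straight up.

Emit:
servo_tool([
  {"x": -0.001,"y": 0.0,"z": -0.001,"turn": 0.0},
  {"x": -0.001,"y": 0.0,"z": -0.001,"turn": 0.0},
  {"x": -0.001,"y": 0.0,"z": -0.001,"turn": 0.0},
  {"x": -0.001,"y": 0.0,"z": -0.001,"turn": 0.0},
  {"x": -0.001,"y": 0.0,"z": -0.001,"turn": 0.0},
  {"x": -0.001,"y": 0.0,"z": -0.03,"turn": 0.0},
  {"x": -0.001,"y": 0.0,"z": -0.07,"turn": 0.0},
  {"x": -0.001,"y": 0.0,"z": -0.12,"turn": 0.0},
  {"x": -0.001,"y": 0.0,"z": -0.17,"turn": 0.0},
  {"x": -0.03,"y": 0.0,"z": -0.187,"turn": 0.0},
  {"x": -0.07,"y": 0.0,"z": -0.187,"turn": 0.0},
  {"x": -0.095,"y": 0.0,"z": -0.187,"turn": 0.0},
  {"x": -0.095,"y": 0.0,"z": -0.187,"turn": 0.0},
], hand=100)

```text
clock: 29.82
eef_pos: [504.5, 127.4, 300.2]
tool_rot: [0.0, 0.772, 0.636, 0.0]
wrist_force: [0.1, 0.6, 1.4]
gripper_width: 85.3
finger_force: 0.0
```

```bash
cat >> lev.py <<'E'
for q in(.3,.36,.42):
    P=lambda r:(proj(f,O-2.2*ex+ey*r*np.sin(q)+[0,0,12+r*np.cos(q)])).round().tolist()
    print(q,"knob169",P(169),"top142/158",P(142),P(158),"bot110/126",P(110),P(126))
import itertools
h=cv2.cvtColor(np.ascontiguousarray(f["image"]),cv2.COLOR_RGB2HSV)
def cl(p):
    H,S,V=map(int,p)
    if V<55:return "K"
    if S<60:return "W" if V>150 else "g"
    if (H<8 or H>172):return "R"
    if H<22:return "o"
    if H<36:return "Y"
    if H<95:return "G"
    return "B"
for r in range(0,200,5): print(r,"".join(cl(p) for p in h[r,270:360:2]))
g=grab("side","s13.png"); y=mask(g,(20,110,50),(36,255,255),(295,200,350,300));n,l,S,c=cv2.connectedComponentsWithStats(y)
for i in range(1,n):
    if S[i,4]>8:print("side",S[i],c[i].round(1))
for q in(.36,.42):print(q,[proj(g,O-2.2*ex+ey*r*np.sin(q)+[0,0,12+r*np.cos(q)]).round(1).tolist() for r in(110,126,142,158,169)])
E
python3 lev.py
```

```text
29.875 [504.54129886 129.29089101 300.14330303] 85.56727734097643
dark [293 109  41  16 411] [313.3 115.9] [ -2.4  41.5 180. ]
dark [ 306  133   18  106 1529] [314.4 186.6] [ -1.9  -1.5 180. ]
-0.27 knob169 [314.0, 248.0] top142 [314.0, 227.0] bot110 [314.0, 205.0]
-0.1 knob169 [314.0, 210.0] top142 [314.0, 197.0] bot110 [314.0, 183.0]
0 knob169 [314.0, 184.0] top142 [314.0, 177.0] bot110 [314.0, 169.0]
0.1 knob169 [314.0, 157.0] top142 [314.0, 156.0] bot110 [314.0, 155.0]
0.3 knob169 [314.0, 101.0] top142/158 [314.0, 113.0] [314.0, 106.0] bot110/126 [314.0, 125.0] [314.0, 119.0]
0.36 knob169 [313.0, 85.0] top142/158 [314.0, 101.0] [314.0, 92.0] bot110/126 [314.0, 116.0] [314.0, 109.0]
0.42 knob169 [313.0, 68.0] top142/158 [314.0, 88.0] [314.0, 77.0] bot110/126 [314.0, 108.0] [314.0, 99.0]
0 ooooooooooooooooooooooooooooooooooooooooooooo
5 ooooooooooooooooooooooooooooooooooooooooooooo
10 ooooooooooooooooooooooooooooooooooooooooooooo
15 ooooooooooooooooooooooooooooooooooooooooooooo
20 ooooooooooooooooooooooooooooooooooooooooooooo
25 ooooooooooooooooooooooooooooooooooooooooooooo
30 oooo
[... 1191 characters left out ...]
WRRRRRRRRgGKKKKKKKGgRRRRRRRRWWWWWWWWW
155 WWWWWWWWWWWWWWWWWWGKKKKKKKGWWWWWWWWWWWWWWWWWW
160 WWWWWWWWWWWWWWWWWWGKKKKKKKGWWWWWWWWWWWWWWWWWW
165 WWWWWWWWWWWWWWWWWWGKKKKKKKGWWWWWWWWWWWWWWWWWW
170 WWWWWWWWWWWWWWWWWWGKKKKKKKGWWWWWWWWWWWWWWWWWW
175 WWWWWWWWWWWWWWWWWWGKKKKKKKGWWWWWWWWWWWWWWWWWW
180 WWWWWWWWWWWWWWWWWWGKKKKKKKgWWWWWWWWWWWWWWWWWW
185 WWWWWWWWWWWWWWWWWWGKKKKKKKgWWWWWWWWWWWWWWWWWW
190 WWWWWWWWWWWWWWWWWWgKKKKKKKGWWWWWWWWWWWWWWWWWW
195 WWWWWWWWWWWWWWWWWWgKKKKKKKgWWWWWWWWWWWWWWWWWW
side [311 249  13  20 138] [317.8 256.9]
0.36 [[318.3, 257.0], [317.7, 253.7], [317.0, 250.3], [316.2, 246.9], [315.7, 244.5]]
0.42 [[317.8, 259.7], [317.0, 256.8], [316.2, 253.9], [315.4, 250.9], [314.8, 248.8]]
```

The lever is at q≈0.42 (knob row 68, predicted 68). The collar is down behind the step: in the side view its centre is at row 256.9, predicted 256.8 down and 253.9 lifted. The hand is clear, so hand in.

```bash
python3 -c "
from plant import workorder
print(workorder.sign_off())"
```

```text
the job is handed in; nothing more can be done
None
```

The job is handed in: the cover lies flat and right way up on the mat's free half beside the tape, the lever is at full reverse and the collar is down behind the step, all by camera measurement; on the first try my grip slipped near the step, the lever ended before it with the collar down, and the second try went past with the collar up.

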